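# Clear an equipment chassis bay, hook in its two cover panels and wedge them tight

## Robot

A 6-joint arm with a two-finger parallel gripper is mounted at the origin on the work surface. World frame = base frame: x ahead of the robot, y to its left, z up, the work surface at z = 0. Lengths are in m, angles in rad, forces in N, time in s.
With the tool pointing down it reaches from about 0.375 to 0.9 m from the base axis. Payload 3.1 kg.
Tool frame: the origin (TCP) lies on the centre line of the jaws, within the pads' length; the fingertips stand 25 mm ahead of it and the grasp point (between the pads) lies 6 mm ahead of it (manip.tip_extent is the distance from the TCP to the fingertips, in m); z points along the fingers, y is the line along which they close (so a half turn about z gives the same grasp; the last joint's range is limited). The gripper opens to 85 mm and grips with 20 to 120 N. Pads are 22 mm wide; open, the fingers measure 114 mm over their backs; the gripper's body (76 mm by 85 mm) begins 54 mm behind the grasp point. The pads swing forward as they close: fully open they stand 13 mm farther back than shut.
Start: joints at [1.01, 0.527, 1.433, -0, 1.181, -0.178], TCP at [0.233, 0.58, 0.256] pointing down, gripper open.
Joint ranges: [-3.08, 3.08], [-0.75, 2.2], [0.22, 2.44], [-1.43, 4.57], [0, 2.65], [-2.85, 2.85]. Speed limits (rad/s): [2.79, 2.79, 3.14, 3.14, 3.14, 3.14].

## Interface

Orientations are given as a unit quaternion [x, y, z, w].
In Python, from station import readout, imaging, order, manip gives the robot as it stands.
- The arm moves only by the tool move_arm, never from a script. Its argument "rows" is a list of rows, each a list of 7 numbers: the turn, a rotation vector about the tool's x, y, z in degrees, then the shift along the tool's x, y, z in mm, then the closure, from 0 (fully open) to 1 (shut). A call has 1 to 12 rows; each row is the pose to reach, as a shift and turn from the pose commanded when the call began, along the tool's axes at that moment; what a row does not reach only later rows make up. A row lasts 1/12 s, in which the tool goes at most 41.7 mm and 7.16 degrees, less where a joint would pass 70% of its speed; a pose out of reach is approached as far as the arm can. A call with a gripper value outside its range is refused whole. The fingers move at their own pace and stop on an object; "squeeze" is the grip in N (left out, the last holds). Time passes only in rows, so rows that repeat a pose let the fingers close. It gives the time, the measured TCP pose, the force, the opening and the grip force at its end, in the units of the state.
- readout.sense(): the state, without advancing time (a new reading comes with each control period).
- imaging.snapshot(name): name is "scene" or "top" or "wrist"; returns a dict with "img" (400x640x3 uint8, red, green, blue), "z_map" (400x640 float32, m along the optical axis (not along the pixel's ray), 0 where there is no reading), "fovy" (degrees; the focal length in pixels is half the picture's height over the tangent of half this angle, whatever the lens; pixels are square), "cx", "cy" (the principal point, pixels), "k1" (the pictures are not rectified: a ray, as slopes to the right and down, at radius r is drawn at 1 + k1 r^2 times it, then the intrinsics apply), "rvec" (rotation vector, rad) and "tvec" (3), from world to camera coordinates, as OpenCV has them. Camera axes: x right, y down, z forward; pixel columns grow to the right and rows downward; lengths in m; the calibration is good to about 2 mm. A picture is of the moment at which its call begins.
- order.sign_off(): hands the job in; it is judged then, once.
The state is a dict: "t": time; "q": joint angles; "qd": joint speeds; "tau": joint torques, N m; "tcp_pos": TCP position; "tool_rot": TCP orientation; "force": force on the tool from outside, world axes, zero at the start; "ft_torque": the same for the moment, N m; "finger_gap": opening from 0.0 (shut) to 1.0 (fully open); "gripper_force": force on a finger pad.
Only numpy, scipy, OpenCV 4.12 (cv2) and the standard library are available. Lean on these libraries where they do the work, as an engineer would, in place of code of your own. Each camera call takes 0.05 s, during which the arm holds its last target. There are 200 camera calls.

## Task

Use the yellow-handled scraper to push all the copper chips off the chassis deck into the black gutter along its front (keep the fingers off the chips) and stand the scraper back upright on its green mat. Then hook the tongue of each cover panel at an angle under the lip of the dark rail and lower it flat behind the brass stops, the blue panel against the red end block and the white one beside it. Last, push the orange wedge straight down between the white panel and the yellow end block, sloping face to the panel, until its foot is on the deck and the row is tight; leave the other things on the bench where they are.

Things in the scene. Friction and masses are not known exactly. Their poses are not given: they have to be found in the camera images.
- chassis: grey chassis fixed to the bench, 214 (y) x 200 mm (x); its place and yaw vary. Origin: on the deck surface, 30 mm above the bench, centre of the bay; x to the dark grooved rail (away from the robot), y to the red end block, z up. Front edge of the deck at x = -66 mm. The points on the chassis below are given in this frame and share its axes.
- lip (a point): on the chassis, centre of the near edge of the rail's lip, at (56.5, 0, 8) mm, on its underside. The lip runs over the whole width, 4 mm thick (z = 8 to 12 mm), back to x = 81.5 mm. The groove below it is 8 mm high and 15 mm deep (end wall at x = 71.5 mm).
- gutter (a point): on the chassis, centre of the floor of the black gutter in front of the deck, at (-90, 0, -26) mm: inside it is 49 mm in x, 208 mm in y, open towards the deck edge; its front wall's top is 8 mm below the deck.
- stop_mid (a point): on the chassis, middle brass stop, on the deck at (-58, 11, 0) mm, centre of its rear face. Each stop is an 8 mm cube; the others are at y = +87 and -65 mm. Panels lie behind them (about 4 mm play in x).
- home_blue (a point): on the chassis, where the blue panel's origin comes when home, (0, 51, 0) mm: its left edge on the red end block, whose face is at y = +91 mm. Both end blocks: 14 mm thick, x = -66 to 62 mm, 24 mm high.
- home_white (a point): on the chassis, where the white panel's origin comes when home, (0, -29, 0) mm, edge to edge with the blue one; a 22 mm gap to the yellow block is left.
- home_wedge (a point): on the chassis, where the wedge's origin comes when home, (0, -91, 0) mm: on the deck at the foot of the yellow end block's face.
- panel_blue: Blue cover panel lying flat, tongue roughly away from the robot: plate 110 (x) x 80 (y) x 16 mm thick. A tongue 14 mm long, 4.5 mm thick, 80 mm wide sticks out of its +x edge, flush with the underside. Origin: centre of the plate's underside (tongue not counted); z up. A black grip bar stands at the centre: 18 (x) x 50 (y) mm, z = 16 to 46 mm. 0.2 to 0.35 kg.
- panel_white: White cover panel lying flat, tongue roughly away from the robot: plate 110 (x) x 80 (y) x 16 mm thick. A tongue 14 mm long, 4.5 mm thick, 80 mm wide sticks out of its +x edge, flush with the underside. Origin: centre of the plate's underside (tongue not counted); z up. A black grip bar stands at the centre: 18 (x) x 50 (y) mm, z = 16 to 46 mm. 0.2 to 0.35 kg.
- wedge: slick orange wedge standing on its foot, 80 mm long (x), body 36 mm high; -y face upright, +y face sloping: 16 mm thick at the foot, 0.3 mm more per mm of height. Grip tab on top: 30 (x) x 16 (y) mm, z = 38 to 70 mm, centred at y = +10 mm. Origin: foot plane, upright face, mid-length; z up. 0.11 kg. Home, it leaves about 1 mm play in the row; pressing it down takes under 15 N.
- scraper: scraper block standing upright: aluminium foot 24 (x) x 58 (y) x 22 mm high, and on it a yellow handle 18 (x) x 44 (y) mm, z = 22 to 68 mm. Origin: centre of the foot's underside; z up. 0.15 kg. Starts on the green mat.
- mat: green mat fixed to the bench, 110 (x) x 100 (y) x 3 mm; origin at the centre of its underside. The scraper's place.
- chip1: copper chip (offcut), 22 x 16 x 12 mm, 12 g, lying on the chassis deck; origin at the centre of its underside. Three to six chips are present.
- chip2: copper chip (offcut), 22 x 16 x 12 mm, 12 g, lying on the chassis deck; origin at the centre of its underside. Three to six chips are present.
- chip3: copper chip (offcut), 22 x 16 x 12 mm, 12 g, lying on the chassis deck; origin at the centre of its underside. Three to six chips are present.
- chip4: copper chip (offcut), 22 x 16 x 12 mm, 12 g, lying on the chassis deck; origin at the centre of its underside. Three to six chips are present.
- chip5: copper chip (offcut), 22 x 16 x 12 mm, 12 g, lying on the chassis deck; origin at the centre of its underside. Three to six chips are present.
- chip6: copper chip (offcut), 22 x 16 x 12 mm, 12 g, lying on the chassis deck; origin at the centre of its underside. Three to six chips are present.
- meter: bystander: yellow hand-held meter, 150 x 75 x 40 mm, on the bench beyond the chassis; origin centre of its underside.
- parts_bin: bystander: blue parts bin, 100 x 150 x 50 mm, on the bench beyond the chassis; origin centre of its underside.
- screwdriver: bystander: red-handled screwdriver lying on the bench beyond the chassis.

How it is judged:
By the outcome, as a careful person would: the job done as asked, in the order asked, and still so for the second after the job is handed in, with the robot touching nothing.
Of chip1, chip2, chip3, chip4, chip5, chip6 only 3 to 6 are there at a start; the rules pass over those that are not, and their reading is None.
At some moment in a run one of panel_blue, panel_white may be knocked a few centimetres aside while the robot is not near it.
It also fails if it takes over 208 s, if anything falls off the work surface, if the arm or the gripper's body presses on something with over 40 N, if the wrist force passes 120 N, or if a joint passes its speed limit or range.

## Working session

There is one attempt and no reset: what is moved stays moved. The work goes in short steps, Python scripts to look and compute and a tool call to move; the robot and the scene stay as the last step left them, time stands still between calls to the robot, and variables do not carry over. Pictures are saved under pics/ and viewed, at most 14 in all, crops included, and the job is handed in when it is done.

Besides the shell and the picture viewer there is one more tool, called after "Call:" by a JSON object that holds its "fn" and its "kwargs", one argument or row to a line. move_arm: Moves the arm, as the interface text tells. Its arguments: {"type":"object","properties":{"rows":{"type":"array"},"squeeze":{"type":"number"}},"required":["rows"]}

```bash
ls; mkdir -p pics; cat > h.py <<'E'
import numpy as np, cv2
from scipy.spatial.transform import Rotation as R
from station import readout, imaging, order, manip
def cam(s):
    h,w=s["img"].shape[:2]; f=h/2/np.tan(np.radians(s["fovy"])/2)
    return f,s["cx"],s["cy"],s["k1"],R.from_rotvec(np.ravel(s["rvec"])).as_matrix(),np.ravel(s["tvec"])
def cloud(s):
    f,cx,cy,k1,Rm,t=cam(s); h,w=s["z_map"].shape
    u,v=np.meshgrid(np.arange(w),np.arange(h)); xd=(u-cx)/f; yd=(v-cy)/f
    x,y=xd.copy(),yd.copy()
    for _ in range(15):
        g=1+k1*(x*x+y*y); x=xd/g; y=yd/g
    z=s["z_map"]; P=np.stack([x*z,y*z,z],-1)
    return (P-t)@Rm   # world
def proj(s,p):
    f,cx,cy,k1,Rm,t=cam(s); c=np.atleast_2d(p)@Rm.T+t; a=c[:,:2]/c[:,2:]
    g=1+k1*(a**2).sum(1,keepdims=True); return a*g*f+[cx,cy]
def save(s,name): cv2.imwrite("pics/"+name,s["img"][:,:,::-1])
E
python3 - <<'E'
from h import *
import pickle
for n in ("scene","top"):
    s=imaging.snapshot(n); save(s,n+"0.png"); pickle.dump(s,open(n+"0.pkl","wb"))
    print(n,s["fovy"],s["k1"],-cam(s)[4].T@cam(s)[5])
print(readout.sense()); print(manip.tip_extent,[a for a in dir(manip) if a[0]!='_'])
E
```

```text
pics
scene 45.24048486339176 -0.09121358356528368 [1.51874122 0.18302604 0.9724481 ]
top 50.36815534861799 -0.05094033427797947 [ 0.47350575 -0.00680652  1.06779265]
{'t': 0.1, 'q': array([ 1.00947340e+00,  5.28357365e-01,  1.43377005e+00,  1.78043566e-05,
        1.18142078e+00, -1.78495105e-01]), 'qd': array([ 4.28927684e-05, -3.86133978e-03, -4.94020305e-03,  3.80137013e-04,
        1.57217220e-03,  6.29641070e-04]), 'tau': array([ 1.05491217e-04, -4.43304741e+01, -1.78587198e+01, -2.04760181e-04,
        3.85168445e-03,  2.01220638e-05]), 'tcp_pos': array([0.23310845, 0.57925794, 0.25544248]), 'tool_rot': array([ 1.90250405e-01,  9.81735111e-01, -9.08657159e-04, -3.61169281e-04]), 'force': array([ 0.4719554 ,  0.84309454, -0.74204397]), 'ft_torque': array([-0.0154341 ,  0.00845729, -0.02333073]), 'gripper_force': 0.0, 'finger_gap': 0.9985709323303685}
0.025 ['PlanningError', 'tip_extent']
```

View pics/top0.png

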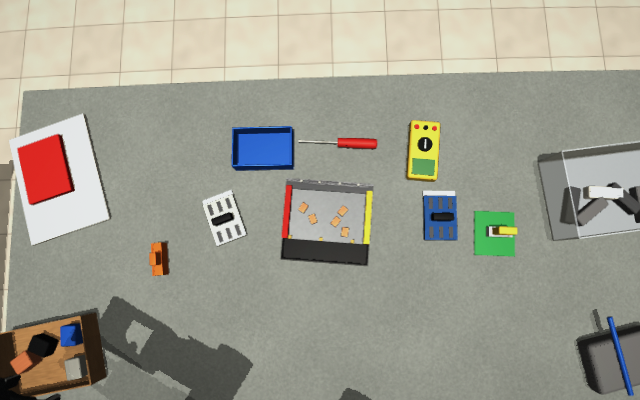

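View pics/scene0.png

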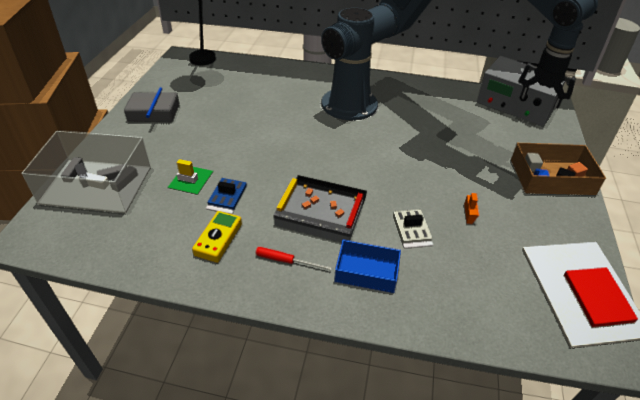

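```bash
cat >> h.py <<'E'
def seg(s,P,box,lo,hi,z0,z1,show=None):
    """box u0,v0,u1,v1; HSV lo/hi; z range -> world minAreaRect"""
    hsv=cv2.cvtColor(s["img"],cv2.COLOR_RGB2HSV); m=cv2.inRange(hsv,np.array(lo),np.array(hi))>0
    b=np.zeros_like(m); u0,v0,u1,v1=box; b[v0:v1,u0:u1]=1
    m&=b&(P[...,2]>z0)&(P[...,2]<z1)&(s["z_map"]>0)
    q=P[m]
    if len(q)<5: print(show,"few",len(q)); return None
    c,wh,a=cv2.minAreaRect((q[:,:2]*1000).astype(np.float32))
    if show: print(show,"n",len(q),"rect c",np.round(c,1),"wh",np.round(wh,1),"ang",round(a,1),"mean",np.round(q.mean(0)*1000,1),"z90",round(float(np.percentile(q[:,2],90))*1000,1))
    return q
E
python3 - <<'E'
from h import *
import pickle
s=pickle.load(open("top0.pkl","rb")); P=cloud(s)
A=((0,0,0),(180,255,255))
seg(s,P,(270,170,300,250),(0,120,60),(8,255,255),.045,.065,"red")
seg(s,P,(270,170,300,250),(170,120,60),(180,255,255),.045,.065,"red2")
seg(s,P,(355,170,385,250),(20,120,60),(35,255,255),.045,.065,"yel")
seg(s,P,(270,170,385,200),*A,.036,.046,"rail")
seg(s,P,(270,170,385,250),(8,80,100),(19,255,255),.033,.05,"chips")
seg(s,P,(300,190,360,240),*A,.025,.034,"deck")
seg(s,P,(190,180,260,255),*A,.010,.025,"white plate")
seg(s,P,(190,180,260,255),*A,.040,.06,"white bar")
seg(s,P,(410,180,465,255),*A,.010,.025,"blue plate")
seg(s,P,(410,180,465,255),*A,.040,.06,"blue bar")
seg(s,P,(140,230,175,285),(3,100,60),(19,255,255),.06,.08,"wedge tab")
seg(s,P,(140,230,175,285),(3,100,60),(19,255,255),.028,.05,"wedge body")
seg(s,P,(465,200,530,270),(45,100,60),(80,255,255),-.01,.01,"mat")
seg(s,P,(465,200,530,270),*A,.060,.08,"handle")
seg(s,P,(465,200,530,270),*A,.015,.035,"foot")
for n,b in (("chas",(265,165,400,275)),("rest",(130,180,270,290)),("right",(400,180,530,270))):
    c=s["img"][b[1]:b[3],b[0]:b[2],::-1]; k=760//(b[2]-b[0]); cv2.imwrite(f"pics/{n}.png",cv2.resize(c,None,fx=5,fy=5,interpolation=cv2.INTER_CUBIC))
E
```

```text
red n 313 rect c [591.1 106.6] wh [ 14.8 127.7] ang 83.9 mean [590.4 106.6  54.2] z90 56.7
red2 few 0
yel n 281 rect c [571.2 -87. ] wh [ 15.  126.3] ang 84.1 mean [569.1 -86.4  54.2] z90 56.6
rail n 849 rect c [638.1   4.7] wh [211.3  52.7] ang 84.4 mean [651.5   3.2  42.2] z90 44.6
chips n 277 rect c [570.1  19.2] wh [123.1  73.2] ang 83.2 mean [573.2   8.6  42.2] z90 44.8
deck n 2527 rect c [582.5   4.2] wh [145.9 121.7] ang 88.5 mean [581.2   4.6  30.1] z90 32.5
white plate n 1227 rect c [578.3 269.2] wh [113.8  81.9] ang 19.3 mean [576.1 267.2  16.2] z90 18.7
white bar n 152 rect c [577.1 268.2] wh [18.5 50.1] ang 19.6 mean [577.  267.8  45.6] z90 48.0
blue plate n 1306 rect c [ 588.3 -268.5] wh [154.8  87.1] ang 1.7 mean [ 568.9 -267.8   16.3] z90 18.8
blue bar n 165 rect c [ 567.9 -268.5] wh [50.2 17.6] ang 89.0 mean [ 568.2 -268.4   45.6] z90 48.4
wedge tab n 104 rect c [484.4 427.6] wh [29.  17.4] ang 2.7 mean [484.3 426.2  69.1] z90 72.0
wedge body n 297 rect c [483.5 431. ] wh [79.7 30.7] ang 5.1 mean [482.5 427.2  37.8] z90 41.3
mat n 1450 rect c [ 527.3 -404.5] wh [103.1 109.6] ang 86.1 mean [ 525.6 -401.     3.4] z90 6.0
handle n 139 rect c [ 528.8 -410.5] wh [42. 17.] ang 88.0 mean [ 529.5 -409.    70.3] z90 73.3
foot n 97 rect c [ 528.6 -409.9] wh [57.4 22.7] ang 86.4 mean [ 527.  -397.1   24.6] z90 29.4
```

View pics/chas.png

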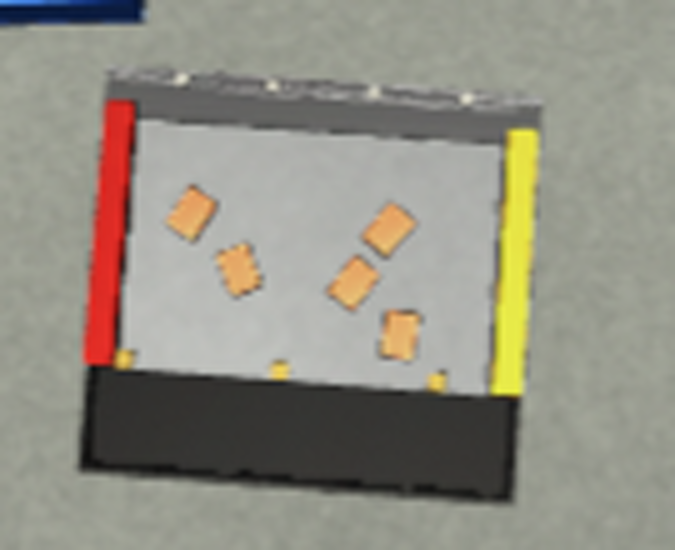

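Top view: five chips (crop px (192,213), (239,270), (389,229), (353,282), (400,335)). The chassis is centred near (583, 10) mm with yaw about -5.9°. White panel and wedge are to the left; blue panel and scraper are to the right. I'll move over the left side and look with the wrist camera.

Call:
{"fn": "move_arm", "kwargs": {
  "rows": [
    [0,0,25,-110,-38,-33,0],
    [0,0,50,-220,-75,-66,0],
    [0,0,74,-336,-113,-100,0],
    [0,0,74,-336,-113,-100,0.5],
    [0,0,74,-336,-113,-100,0.5],
    [0,0,74,-336,-113,-100,0.5],
    [0,0,74,-336,-113,-100,0.5],
    [0,0,74,-336,-113,-100,0.5],
    [0,0,74,-336,-113,-100,0.5],
    [0,0,74,-336,-113,-100,0.5],
    [0,0,74,-336,-113,-100,0.5],
    [0,0,74,-336,-113,-100,0.5]
  ]
}}

```text
t: 1.1
tcp_pos: [0.5034, 0.3485, 0.3558]
tool_rot: [0.744, 0.669, -0.0, -0.0]
force: [0.5, 0.3, 0.3]
finger_gap: 0.497
gripper_force: 0.0
```

```bash
cat >> h.py <<'E'
import pickle
def snap(n,name):
    s=imaging.snapshot(n); save(s,name+".png"); pickle.dump(s,open(name+".pkl","wb")); return s
def rdown(psi,tilt=0):
    """tool y at world angle psi deg, pointing down, then tilted about tool x"""
    a=np.radians(psi); y=[np.cos(a),np.sin(a),0]; z=[0,0,-1]; x=np.cross(y,z)
    return np.array([x,y,z]).T@R.from_rotvec([np.radians(tilt),0,0]).as_matrix()
def row(pos_mm,Rt):
    st=readout.sense(); R0=R.from_quat(st["tool_rot"]).as_matrix()
    d=R0.T@(np.array(pos_mm)-st["tcp_pos"]*1000)
    return np.round(np.r_[R.from_matrix(R0.T@Rt).as_rotvec(degrees=True),d],1)
def st():
    s=readout.sense(); R0=R.from_quat(s["tool_rot"]).as_matrix()
    print("t",round(s["t"],2),"tcp",np.round(s["tcp_pos"]*1000,1),"psi",round(np.degrees(np.arctan2(R0[1,1],R0[0,1])),2),"z",np.round(R0[:,2],3),"F",np.round(s["force"],1),"gap",round(s["finger_gap"],3),"gf",round(s["gripper_force"],1))
E
python3 - <<'E'
from h import *
st(); s=snap("wrist","w1"); print(s["fovy"],-cam(s)[4].T@cam(s)[5]); P=cloud(s)
for n,p in dict(wedge=[.484,.427,.04],white=[.578,.268,.016],chas=[.583,.01,.03]).items(): print(n,proj(s,p))
E
```

```text
t 1.1 tcp [503.4 348.5 355.8] psi -6.07 z [-0.001 -0.    -1.   ] F [0.5 0.3 0.3] gap 0.497 gf 0.0
62.37217648417184 [0.51284484 0.43145926 0.47313459]
wedge [[300.70215917  96.41467097]]
white [[379.51523508 202.82532692]]
chas [[391.88192236 350.91494662]]
```

View pics/w1.png

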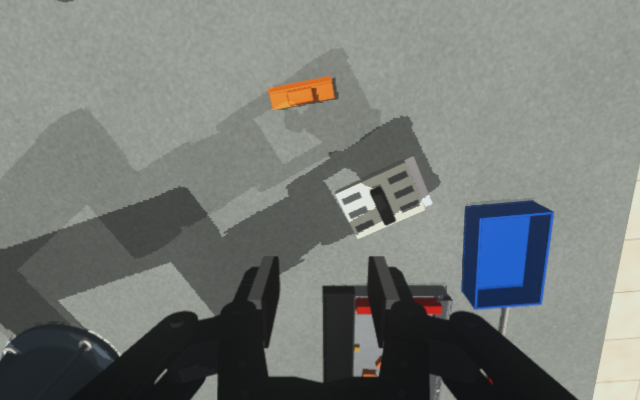

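Wrist view: wedge at (303,92) with its tab nearer the right of its top, and white panel at (382,198) with its tongue to the right (+x). Next I'll measure both and fly over the chassis.

```bash
python3 - <<'E'
from h import *
s=pickle.load(open("w1.pkl","rb")); P=cloud(s); A=((0,0,0),(180,255,255))
b=(250,60,350,120)
seg(s,P,b,(3,60,30),(22,255,255),.064,.08,"wedge tab")
q=seg(s,P,b,(3,60,30),(22,255,255),.030,.042,"wedge top")
q=seg(s,P,b,(3,60,30),(22,255,255),.003,.03,"wedge low")
b=(320,150,445,245)
seg(s,P,b,*A,.012,.022,"white plate")
seg(s,P,b,*A,.042,.06,"white bar")
seg(s,P,b,*A,.003,.008,"white tongue")
print(row([570,-75,300],rdown(-5.9)))
E
```

```text
wedge tab n 365 rect c [485.4 427.5] wh [30.  15.7] ang 4.5 mean [485.5 427.6  69.6] z90 70.8
wedge top n 1052 rect c [485.2 430.8] wh [79.7 26.5] ang 4.5 mean [486.  432.3  37.5] z90 38.8
wedge low few 0
white plate n 3435 rect c [579.8 269.4] wh [110.   80.8] ang 19.6 mean [579.6 272.4  16. ] z90 17.1
white bar n 441 rect c [579.5 269.9] wh [17.9 49.3] ang 19.7 mean [579.2 270.6  45.5] z90 46.8
white tongue n 506 rect c [586.1 272.1] wh [124.2  80.1] ang 19.2 mean [627.4 294.1   4.6] z90 5.9
[-1.000e-01  0.000e+00 -0.000e+00 -4.147e+02  1.105e+02  5.590e+01]
```

Call:
{"fn": "move_arm", "kwargs": {
  "rows": [
    [0,0,0,-42,10,5,0.5],
    [0,0,0,-84,20,10,0.5],
    [0,0,0,-210,47,28,0.5],
    [0,0,0,-336,75,45,0.5],
    [0,0,0,-428,22,56,0.5],
    [0,0,0,-428,22,56,0.5],
    [0,0,0,-428,22,56,0.5],
    [0,0,0,-428,22,56,0.5],
    [0,0,0,-428,22,56,0.5],
    [0,0,0,-428,22,56,0.5],
    [0,0,0,-428,22,56,0.5],
    [0,0,0,-428,22,56,0.5]
  ]
}}

```text
t: 2.15
tcp_pos: [0.4798, -0.0817, 0.2995]
tool_rot: [0.744, 0.668, -0.001, -0.0]
force: [0.3, 0.2, -0.3]
finger_gap: 0.501
gripper_force: 0.0
```

```bash
python3 - <<'E'
from h import *
st(); s=snap("wrist","w2"); P=cloud(s); A=((0,0,0),(180,255,255)); F=(0,0,640,400)
print(-cam(s)[4].T@cam(s)[5])
seg(s,P,F,(0,150,40),(6,255,255),.048,.062,"red")
seg(s,P,F,(22,120,60),(35,255,255),.048,.062,"yel")
seg(s,P,F,(8,100,60),(18,255,255),.037,.05,"chips")
E
```

```text
t 2.15 tcp [479.8 -81.7 299.5] psi -6.1 z [-0.002 -0.001 -1.   ] F [ 0.3  0.2 -0.3] gap 0.501 gf 0.0
[0.48932581 0.0013753  0.41680691]
red few 0
yel n 692 rect c [ 580.4 -232.2] wh [121.8 316. ] ang 1.7 mean [578.6 -87.8  53.7] z90 54.7
chips n 1662 rect c [571.6  17. ] wh [118.2  73.6] ang 83.9 mean [575.4  12.3  41.6] z90 42.7
```

View pics/w2.png

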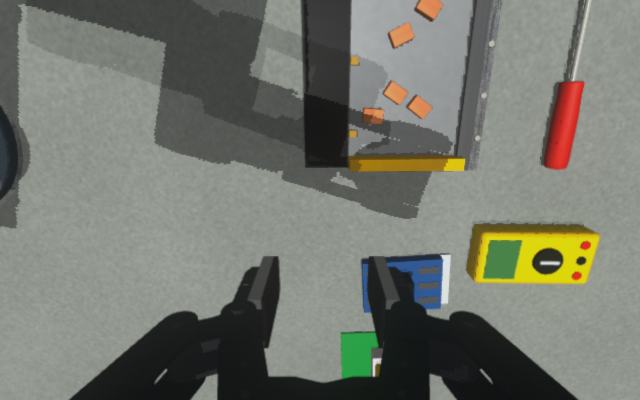

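I typed y as 22 instead of 110, so the view is cut at the red block. The yellow block (405,164), four of the chips and a second stop are visible. I'll shift and re-shoot.

Call:
{"fn": "move_arm", "kwargs": {
  "rows": [
    [0,0,0,9,40,0,0.5],
    [0,0,0,17,89,0,0.5],
    [0,0,0,17,89,0,0.5],
    [0,0,0,17,89,0,0.5],
    [0,0,0,17,89,0,0.5],
    [0,0,0,17,89,0,0.5]
  ]
}}

```text
t: 2.7
tcp_pos: [0.5693, -0.0694, 0.3]
tool_rot: [0.742, 0.67, -0.001, -0.001]
force: [-0.2, -0.4, -0.6]
finger_gap: 0.508
gripper_force: 0.0
```

```bash
python3 - <<'E'
from h import *
st(); s=snap("wrist","w3"); P=cloud(s); A=((0,0,0),(180,255,255)); F=(0,0,640,400); U=(0,0,640,215)
print(-cam(s)[4].T@cam(s)[5], proj(s,[.583,.0096,.03]))
r=seg(s,P,U,(0,150,40),(6,255,255),.048,.062,"red")
y=seg(s,P,U,(22,120,60),(35,255,255),.048,.062,"yel")
th=np.radians(-5.9)
hsv=cv2.cvtColor(s["img"],cv2.COLOR_RGB2HSV)
m=cv2.inRange(hsv,np.array((7,100,60)),np.array((19,255,255)))>0; m&=(P[...,2]>.036)&(P[...,2]<.05); m[220:]=0
n,l,stt,c=cv2.connectedComponentsWithStats(m.astype(np.uint8))
O=np.array([583.1,9.6]); Rm=np.array([[np.cos(th),-np.sin(th)],[np.sin(th),np.cos(th)]])
for i in range(1,n):
    if stt[i,4]>60:
        q=(P[l==i][:,:2]*1000-O)@Rm; print(i,stt[i,4],[np.round(v,1) for v in cv2.minAreaRect(q.astype(np.float32))],c[i].round())
z=P[...,2]
# rail top, deck front edge
b=np.zeros(z.shape,bool); b[:220]=1
Q=(P[...,:2]*1000-O)@Rm
m=b&(z>.039)&(z<.045)&(abs(Q[...,1])<95)&(Q[...,0]>40)&(Q[...,0]<100); q=Q[m]
for yb in range(-80,90,40):
    k=abs(q[:,1]-yb)<10; print("rail x",yb,q[k,0].min().round(1) if k.any() else None, q[k,0].max().round(1) if k.any() else None)
m=b&(z>.026)&(z<.034)&(abs(Q[...,1])<88)&(Q[...,0]<-30)&(Q[...,0]>-100); q=Q[m]
for yb in range(-50,90,25):
    k=abs(q[:,1]-yb)<6; print("deck x",yb,q[k,0].min().round(1) if k.any() else None)
print(row([528,-410,200],rdown(-2.5)))
E
```

```text
t 2.7 tcp [569.3 -69.4 300. ] psi -5.82 z [-0.002  0.001 -1.   ] F [-0.2 -0.4 -0.6] gap 0.508 gf 0.0
[0.57855086 0.01355108 0.41735358] [[328.21915738  93.72039356]]
red few 0
yel n 641 rect c [573.2 -87.2] wh [ 12.6 125.4] ang 84.3 mean [569.2 -86.1  53.9] z90 54.8
1 367 [array([13.1, 60.2]), array([15.4, 21.2]), np.float64(61.2)] [342.  31.]
2 336 [array([-12.5,  34.9]), array([21.8, 15.9]), np.float64(24.9)] [317.  59.]
3 283 [array([-14.7, -20.7]), array([15.7, 21.1]), np.float64(57.4)] [315. 114.]
4 275 [array([ 12.5, -35.8]), array([15.6, 21.5]), np.float64(54.0)] [339. 128.]
5 284 [array([-38. , -44.9]), array([15.8, 21.7]), np.float64(85.3)] [294. 136.]
rail x -80 58.9 84.0
rail x -40 58.7 84.2
rail x 0 58.5 83.7
rail x 40 58.2 83.5
rail x 80 58.1 83.0
deck x -50 -63.2
deck x -25 -63.1
deck x 0 -63.5
deck x 25 -64.5
deck x 50 -64.5
deck x 75 -64.4
[-1.000e-01 -0.000e+00 -3.400e+00 -3.428e+02 -6.100e+00  1.001e+02]
```

View pics/w3.png

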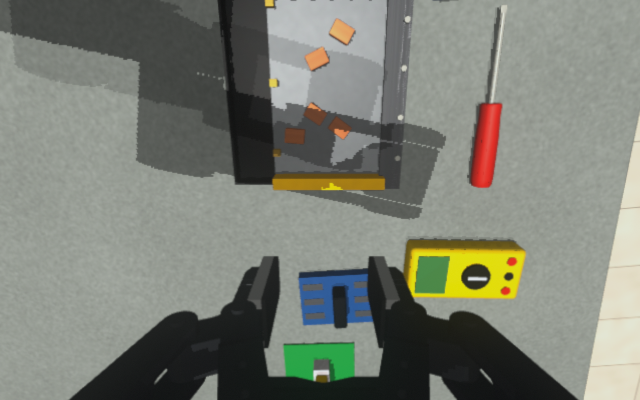

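View w3 shows the five chips at chassis (13,60), (-12,35), (-15,-21), (12,-36) and (-38,-45), with the yellow block at (330,183). Next I'll grasp the scraper.

Call:
{"fn": "move_arm", "kwargs": {
  "rows": [
    [0,0,-3,-40,-1,12,0.5],
    [0,0,-3,-120,-2,36,0.5],
    [0,0,-3,-200,-3,60,0.5],
    [0,0,-3,-343,-6,100,0.5],
    [0,0,-3,-343,-6,100,0.5],
    [0,0,-3,-343,-6,100,0.5],
    [0,0,-3,-343,-6,100,0.5],
    [0,0,-3,-343,-6,100,0.5],
    [0,0,-3,-343,-6,100,0.5],
    [0,0,-3,-343,-6,100,0.5],
    [0,0,-3,-343,-6,100,0.5],
    [0,0,-3,-343,-6,100,0.5]
  ]
}}

```text
t: 3.75
tcp_pos: [0.5287, -0.4102, 0.2006]
tool_rot: [0.725, 0.689, 0.0, -0.001]
force: [0.1, -0.1, -0.0]
finger_gap: 0.501
gripper_force: 0.0
```

```bash
python3 - <<'E'
from h import *
st(); print(row([528.8,-410,58],rdown(-3)))
s=imaging.snapshot("wrist"); print("wrist sees handle at",proj(s,[.5288,-.410,.071]))
E
```

```text
t 3.75 tcp [ 528.7 -410.2  200.6] psi -2.95 z [-0.001  0.001 -1.   ] F [ 0.1 -0.1 -0. ] gap 0.501 gf 0.0
[-0.000e+00 -1.000e-01  1.000e-01 -0.000e+00  2.000e-01  1.426e+02]
wrist sees handle at [[322.53423808 202.17052675]]
```

Call:
{"fn": "move_arm", "kwargs": {
  "rows": [
    [0,0,0,0,0,40,0.5],
    [0,0,0,0,0,80,0.5],
    [0,0,0,0,0,115,0.5],
    [0,0,0,0,0,132,0.5],
    [0,0,0,0,0,142,0.5],
    [0,0,0,0,0,142,0.5],
    [0,0,0,0,0,142,1],
    [0,0,0,0,0,142,1],
    [0,0,0,0,0,142,1],
    [0,0,0,0,0,142,1],
    [0,0,0,0,0,142,1],
    [0,0,0,0,0,142,1]
  ],
  "squeeze": 50
}}

```text
t: 4.8
tcp_pos: [0.5306, -0.4122, 0.0606]
tool_rot: [0.725, 0.689, 0.0, 0.002]
force: [0.9, 1.9, 6.6]
finger_gap: 0.201
gripper_force: 49.9
```

Call:
{"fn": "move_arm", "kwargs": {
  "rows": [
    [0,0,0,0,0,0,1],
    [0,0,0,0,0,-5,1],
    [0,0,0,0,0,-15,1],
    [0,0,0,0,0,-35,1],
    [0,0,0,0,0,-60,1],
    [0,0,0,0,0,-80,1],
    [0,0,0,0,0,-80,1],
    [0,0,0,0,0,-80,1]
  ]
}}

```text
t: 5.47
tcp_pos: [0.5297, -0.412, 0.1399]
tool_rot: [0.725, 0.689, -0.0, 0.002]
force: [0.1, 0.8, -2.8]
finger_gap: 0.204
gripper_force: 48.9
```

```bash
python3 - <<'E'
from h import *
st(); s=snap("top","t1"); P=cloud(s)
print(proj(s,[.5288,-.410,.08]))
u,v=proj(s,[.5288,-.410,.12])[0].astype(int); b=(u-35,v-35,u+35,v+35)
A=((0,0,0),(180,255,255))
seg(s,P,b,A[0],A[1],.09,.11,"foot top?")
seg(s,P,b,(20,120,60),(35,255,255),.07,.16,"handle")
c=s["img"][v-50:v+50,u-60:u+60,::-1]; cv2.imwrite("pics/t1c.png",cv2.resize(c,None,fx=5,fy=5))
w=imaging.snapshot("wrist"); save(w,"w4.png"); pickle.dump(w,open("w4.pkl","wb"))
E
```

```text
t 5.47 tcp [ 529.7 -412.   139.9] psi -2.94 z [ 0.002 -0.002 -1.   ] F [ 0.1  0.8 -2.8] gap 0.204 gf 48.9
[[508.6266177  230.14900234]]
foot top? n 81 rect c [ 529.4 -393.9] wh [22.8 21.4] ang 87.5 mean [ 528.8 -389.3  102.4] z90 106.3
handle n 153 rect c [ 529.  -403.1] wh [28.3 19.1] ang 81.3 mean [ 529.3 -398.9  142.4] z90 152.3
```

View pics/w4.png

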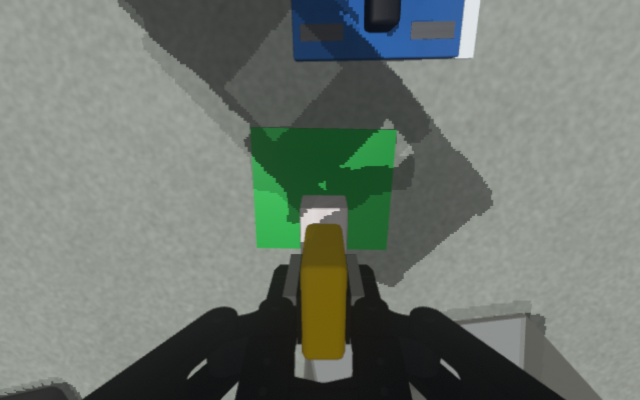

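Wrist view: the scraper is held between the fingers (handle px 322,290, foot end at 322,215) and looks straight. I'll measure it in the hand.

```bash
python3 - <<'E'
from h import *
s=pickle.load(open("w4.pkl","rb")); P=cloud(s)
T=np.array([529.7,-412.0,139.9]); R0=rdown(-2.94)
Q=(P*1000-T)@R0  # tool coords
hsv=cv2.cvtColor(s["img"],cv2.COLOR_RGB2HSV)
m=cv2.inRange(hsv,np.array((18,150,50)),np.array((32,255,255)))>0; m[:200]=0; m[:,:280]=0; m[:,365:]=0
q=Q[m&(Q[...,2]<40)]; print("handle tool xyz pct", np.percentile(q,[1,50,99],axis=0).round(1))
top=q[q[:,2]<np.percentile(q[:,2],5)+2]; print("top", np.percentile(top,[1,50,99],axis=0).round(1))
b=np.zeros(m.shape,bool); b[190:262,295:355]=1
f=Q[b&(Q[...,2]>20)&(Q[...,2]<70)]
f=f[(abs(f[:,1])<20)]
print("foot", np.percentile(f,[1,10,50,90,99],axis=0).round(1))
fr=f[f[:,0]>27]; print("front", np.percentile(fr,[1,50,99],axis=0).round(1))
E
```

```text
handle tool xyz pct [[-18.6  -8.8  -9.7]
 [ 12.   -0.3  -7.9]
 [ 23.1   8.4  31.5]]
top [[-18.9  -8.4  -9.9]
 [  3.3  -0.3  -8.4]
 [ 22.2   8.   -7.3]]
foot [[  7.9 -11.8  20.5]
 [ 17.7 -10.2  24.7]
 [ 24.6   0.2  37.5]
 [ 29.7  10.3  50.5]
 [ 30.   12.   58.1]]
front [[ 27.1 -11.6  36.4]
 [ 29.5   0.2  43.4]
 [ 30.   11.6  58.6]]
```

Call:
{"fn": "move_arm", "kwargs": {
  "rows": [
    [0,0,0,20,2,-35,1],
    [0,0,1,60,5,-70,1],
    [0,0,2.6,100,9,-100,1],
    [0,0,2.6,140,12,-120,1],
    [0,0,2.6,180,16,-120,1],
    [0,0,2.6,220,19,-120,1],
    [0,0,2.6,260,23,-120,1],
    [0,0,2.6,300,26,-120,1],
    [0,0,2.6,340,30,-120,1],
    [0,0,2.6,375,33,-120,1],
    [0,0,2.6,399,35,-120,1],
    [0,0,2.6,399,35,-120,1]
  ]
}}

```text
t: 6.57
tcp_pos: [0.5835, -0.0084, 0.2564]
tool_rot: [0.738, 0.674, -0.0, -0.003]
force: [-0.1, -0.1, -1.1]
finger_gap: 0.206
gripper_force: 49.1
```

Call:
{"fn": "move_arm", "kwargs": {
  "rows": [
    [0,0,0,0,0,0,1],
    [0,0,0,0,0,0,1]
  ]
}}

```text
t: 6.73
tcp_pos: [0.5841, -0.0148, 0.2569]
tool_rot: [0.74, 0.672, -0.001, -0.001]
force: [-0.2, 0.5, -1.7]
finger_gap: 0.2
gripper_force: 49.1
```

```bash
cat >> h.py <<'E'
def fitchassis(s,P,O,th,vmax=400,excl=None):
    """line features in the chassis frame guess -> printed residuals"""
    a=np.radians(th); Rm=np.array([[np.cos(a),-np.sin(a)],[np.sin(a),np.cos(a)]])
    Q=(P[...,:2]*1000-O)@Rm; z=P[...,2]*1000; b=np.zeros(z.shape,bool); b[:vmax]=1
    if excl is not None: b&=~excl
    x,y=Q[...,0],Q[...,1]; pts=[]
    def line(name,m,ax,side,lo,hi,step,exp):
        o=[]
        for c in np.arange(lo,hi,step):
            k=m&(abs((y if ax==0 else x)-c)<step/2); v=(x if ax==0 else y)[k]
            if len(v)>8: o.append((c,np.percentile(v,2 if side<0 else 98)-exp))
        o=np.array(o)
        if len(o)>1: sl,ic=np.polyfit(o[:,0],o[:,1],1); print(name,len(o),"offset at 0",round(ic,2),"slope deg",round(np.degrees(sl),2))
    line("rail near",b&(z>38.5)&(z<46)&(x>45)&(x<100),0,-1,-85,86,10,56.5)
    line("rail far",b&(z>38.5)&(z<46)&(x>45)&(x<100),0,1,-85,86,10,81.5)
    line("deck front",b&(z>27)&(z<33)&(x>-80)&(x<0),0,-1,-85,86,10,-66)
    for n,lo,hi in (("red",85,112),("yel",-112,-85)):
        m=b&(z>50)&(z<58)&(y>lo)&(y<hi)
        line(n+" +y",m,1,1,-55,56,10,105 if n=="red" else -91)
        line(n+" -y",m,1,-1,-55,56,10,91 if n=="red" else -105)
E
python3 - <<'E'
from h import *
st(); s=snap("wrist","w5"); P=cloud(s); print(proj(s,[[.5852,.0096,.03],[.575,-.088,.054],[.595,.107,.054]]))
fitchassis(s,P,np.array([585.2,9.6]),-5.5)
E
```

```text
t 6.73 tcp [584.1 -14.8 256.9] psi -5.49 z [-0.003 -0.    -1.   ] F [-0.2  0.5 -1.7] gap 0.2 gf 49.1
[[321.9197482  150.15180386]
 [321.13378611 245.47340188]
 [322.12288296  43.15941717]]
rail near 18 offset at 0 0.32 slope deg 0.06
rail far 18 offset at 0 -0.43 slope deg 0.13
deck front 18 offset at 0 1.85 slope deg -0.05
red +y 12 offset at 0 0.13 slope deg 0.02
red -y 12 offset at 0 0.23 slope deg -0.26
yel +y 8 offset at 0 0.76 slope deg -0.37
yel -y 8 offset at 0 1.3 slope deg 0.17
```

View pics/w5.png

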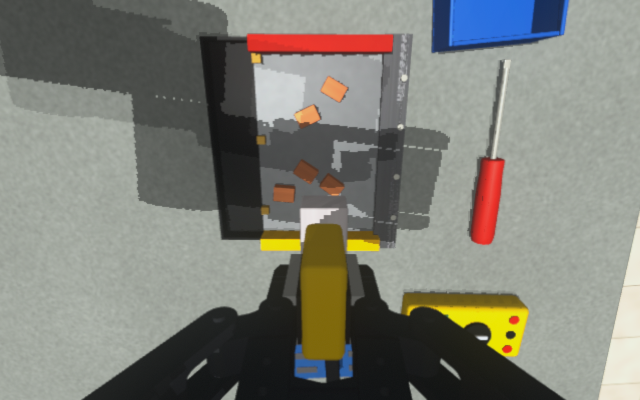

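Wrist view: all five chips are visible, with red block at the top (320,43), yellow at the bottom (320,243), brass stops at (257,58), (261,140), (265,210), and the scraper held. Chassis: O=(585.2, 10.0), yaw -5.5°. Lowering to lane A behind the chips.

Call:
{"fn": "move_arm", "kwargs": {
  "rows": [
    [0,0,0,25,14,10,1],
    [0,0,0,50,28,30,1],
    [0,0,0,73,40,60,1],
    [0,0,0,73,40,95,1],
    [0,0,0,73,40,125,1],
    [0,0,0,73,40,150,1],
    [0,0,0,73,40,160,1],
    [0,0,0,73,40,160,1],
    [0,0,0,73,40,160,1],
    [0,0,0,73,40,160,1]
  ]
}}

```text
t: 7.62
tcp_pos: [0.6331, 0.0532, 0.1]
tool_rot: [0.741, 0.672, 0.001, 0.001]
force: [-0.1, -0.3, -1.5]
finger_gap: 0.207
gripper_force: 49.0
```

```bash
cat >> h.py <<'E'
O=np.array([585.2,10.0]); TH=-5.5
def ch(x,y,z=0):
    a=np.radians(TH); return np.array([O[0]+x*np.cos(a)-y*np.sin(a),O[1]+x*np.sin(a)+y*np.cos(a),30+z])
E
python3 - <<'E'
from h import *
st(); print(row(ch(41,48.2,59.5),rdown(TH)))
E
```

```text
t 7.62 tcp [633.1  53.2 100. ] psi -5.6 z [ 0.003 -0.    -1.   ] F [-0.1 -0.3 -1.5] gap 0.207 gf 49.0
[ 0.2  0.  -0.1  0.6 -2.6 10.5]
```

Call:
{"fn": "move_arm", "kwargs": {
  "rows": [
    [0,0,0,0.5,-2.5,5,1],
    [0,0,0,0.5,-2.5,10,1],
    [0,0,0,0.5,-12,10.5,1],
    [0,0,0,0.5,-22,10.5,1],
    [0,0,0,0.5,-32,10.5,1],
    [0,0,0,0.5,-42,10.5,1],
    [0,0,0,0.5,-52,10.5,1],
    [0,0,0,0.5,-62,10.5,1],
    [0,0,0,0.5,-72,10.5,1],
    [0,0,0,0.5,-82,10.5,1],
    [0,0,0,0.5,-91,10.5,1],
    [0,0,0,0.5,-99,10.5,1]
  ]
}}

```text
t: 8.62
tcp_pos: [0.5327, 0.0643, 0.0884]
tool_rot: [0.74, 0.672, 0.0, 0.0]
force: [-0.1, -0.5, -2.0]
finger_gap: 0.206
gripper_force: 49.7
```

Call:
{"fn": "move_arm", "kwargs": {
  "rows": [
    [0,0,0,0,-6,0,1],
    [0,0,0,0,-12,0,1],
    [0,0,0,0,-18,0,1],
    [0,0,0,0,-18,0,1],
    [0,0,0,0,-16,-15,1],
    [0,0,0,0,-10,-40,1],
    [0,0,0,0,0,-60,1],
    [0,0,0,-38,40,-60,1],
    [0,0,0,-77,80,-60,1],
    [0,0,0,-77,99,-60,1],
    [0,0,0,-77,99,-60,1],
    [0,0,0,-77,99,-60,1]
  ]
}}

```text
t: 9.62
tcp_pos: [0.6269, -0.0243, 0.1479]
tool_rot: [0.741, 0.671, 0.001, 0.001]
force: [1.0, 1.2, -1.0]
finger_gap: 0.199
gripper_force: 49.9
```

```bash
cat >> h.py <<'E'
def chips(s,P):
    hsv=cv2.cvtColor(s["img"],cv2.COLOR_RGB2HSV); m=cv2.inRange(hsv,np.array((5,90,40)),np.array((19,255,255)))>0
    a=np.radians(TH); Rm=np.array([[np.cos(a),-np.sin(a)],[np.sin(a),np.cos(a)]]); Q=(P[...,:2]*1000-O)@Rm
    m&=(abs(Q[...,1])<104)&(Q[...,0]>-120)&(Q[...,0]<60)&(P[...,2]<.05)
    n,l,t,c=cv2.connectedComponentsWithStats(m.astype(np.uint8))
    for i in range(1,n):
        if t[i,4]>25: q=Q[l==i]; print("chip?",t[i,4],q.mean(0).round(1),"z",round(float(np.median(P[l==i][:,2]))*1000-30,1),"px",c[i].round())
E
python3 - <<'E'
from h import *
st(); s=snap("wrist","w6"); P=cloud(s); chips(s,P); s=snap("top","t2"); print("top"); chips(s,cloud(s)); print(row(ch(41,-28.8,59.5),rdown(TH)))
E
```

```text
t 9.62 tcp [626.9 -24.3 147.9] psi -5.69 z [ 0.003 -0.001 -1.   ] F [ 1.   1.2 -1. ] gap 0.199 gf 49.9
chip? 97 [-60.8  88.4] z 3.8 px [152.  31.]
chip? 1076 [-100.8   66.3] z -14.7 px [113.  71.]
chip? 983 [-96.4  42.8] z -14.7 px [126. 106.]
chip? 787 [-16.2 -19.8] z 11.5 px [236. 199.]
chip? 744 [ 10.8 -34.8] z 11.5 px [275. 218.]
chip? 804 [-39.4 -43.5] z 11.5 px [208. 229.]
top
[-0.1 -0.  -0.1 -0.9  0.3 57.6]
```

View pics/w6.png

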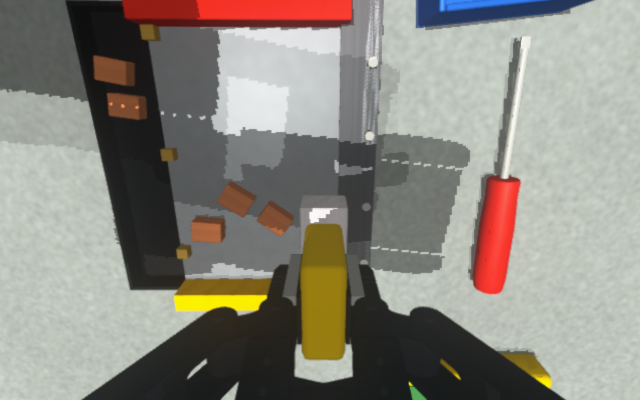

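Two chips are in the gutter at (113,71) and (126,106). Three remain at (236,199), (275,218) and (208,229). Pushing lane B next.

Call:
{"fn": "move_arm", "kwargs": {
  "rows": [
    [0,0,0,0,0,20,1],
    [0,0,0,-0.5,0,40,1],
    [0,0,0,-0.5,0,52,1],
    [0,0,0,-0.5,0,57.5,1],
    [0,0,0,-0.5,-9,57.5,1],
    [0,0,0,-0.5,-18,57.5,1],
    [0,0,0,-0.5,-27,57.5,1],
    [0,0,0,-0.5,-36,57.5,1],
    [0,0,0,-0.5,-45,57.5,1],
    [0,0,0,-0.5,-54,57.5,1],
    [0,0,0,-0.5,-63,57.5,1],
    [0,0,0,-0.5,-71,57.5,1]
  ]
}}

```text
t: 10.72
tcp_pos: [0.5525, -0.0156, 0.0906]
tool_rot: [0.74, 0.672, 0.0, 0.0]
force: [0.2, -0.9, -1.2]
finger_gap: 0.204
gripper_force: 49.9
```

Call:
{"fn": "move_arm", "kwargs": {
  "rows": [
    [0,0,0,0,-8,0,1],
    [0,0,0,0,-16,0,1],
    [0,0,0,0,-24,0,1],
    [0,0,0,0,-32,0,1],
    [0,0,0,0,-39,0,1],
    [0,0,0,0,-44,0,1],
    [0,0,0,0,-44,0,1],
    [0,0,0,0,-42,-15,1],
    [0,0,0,0,-36,-40,1],
    [0,0,0,0,-10,-70,1],
    [0,0,0,0,20,-90,1],
    [0,0,0,0,20,-90,1]
  ]
}}

```text
t: 11.72
tcp_pos: [0.5837, -0.0198, 0.1863]
tool_rot: [0.74, 0.672, 0.006, 0.009]
force: [1.3, -0.5, -1.6]
finger_gap: 0.203
gripper_force: 49.9
```

```bash
python3 - <<'E'
from h import *
st(); s=snap("wrist","w7"); P=cloud(s); chips(s,P); print(row([529.5,-411.5,200],rdown(-3)))
E
```

```text
t 11.72 tcp [583.7 -19.8 186.3] psi -5.54 z [ 0.021 -0.005 -1.   ] F [ 1.3 -0.5 -1.6] gap 0.203 gf 49.9
chip? 64 [-63.9  89.3] z 1.8 px [231.  39.]
chip? 747 [-101.4   66.4] z -14.6 px [190.  73.]
chip? 667 [-97.1  42.8] z -14.5 px [199. 103.]
chip? 1359 [-78.1 -24.6] z -10.6 px [229. 182.]
[ 7.000e-01  1.000e-01 -2.500e+00 -3.956e+02 -1.150e+01 -1.580e+01]
```

View pics/w7.png

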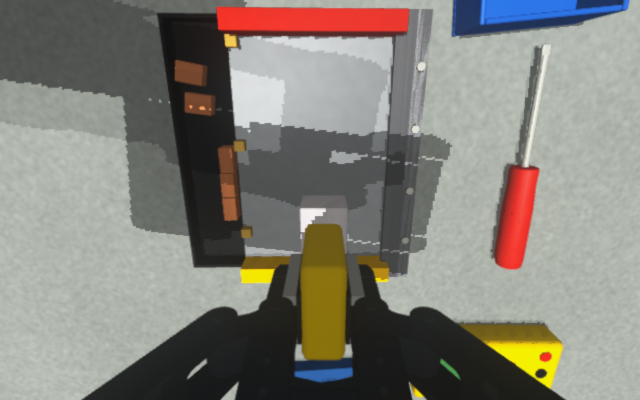

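All five chips are in the gutter, the three new ones along the deck wall at (229,182), and the deck is clear. Returning the scraper to its mat.

Call:
{"fn": "move_arm", "kwargs": {
  "rows": [
    [0,0,0,-30,-1,-16,1],
    [0,0,-1,-70,-2,-16,1],
    [0,0,-2.5,-110,-3,-16,1],
    [0,0,-2.5,-150,-5,-16,1],
    [0,0,-2.5,-190,-6,-16,1],
    [0,0,-2.5,-230,-7,-16,1],
    [0,0,-2.5,-270,-8,-16,1],
    [0,0,-2.5,-310,-9,-16,1],
    [0,0,-2.5,-350,-10,-16,1],
    [0,0,-2.5,-380,-11,0,1],
    [0,0,-2.5,-395.5,-11.5,20,1],
    [0,0,-2.5,-395.5,-11.5,50,1]
  ]
}}

```text
t: 12.77
tcp_pos: [0.5238, -0.4162, 0.1311]
tool_rot: [0.727, 0.687, -0.001, 0.004]
force: [1.3, -0.5, -1.6]
finger_gap: 0.203
gripper_force: 49.9
```

Call:
{"fn": "move_arm", "kwargs": {
  "rows": [
    [0,0,0,0,0,30,1],
    [0,0,0,0,0,50,1],
    [0,0,0,0,0,60,1],
    [0,0,0,0,0,60,1],
    [0,0,0,0,0,60,1]
  ]
}}

```text
t: 13.18
tcp_pos: [0.5237, -0.4098, 0.0698]
tool_rot: [0.726, 0.688, 0.0, -0.001]
force: [-0.7, -0.3, -1.9]
finger_gap: 0.203
gripper_force: 49.9
```

```bash
python3 - <<'E'
from h import *
st(); print(row([529.5,-411.5,61],rdown(-3)))
s=snap("wrist","w8"); P=cloud(s)
hsv=cv2.cvtColor(s["img"],cv2.COLOR_RGB2HSV)
seg(s,P,(0,0,640,400),(45,100,30),(80,255,255),-.01,.01,"mat")
E
```

```text
t 13.18 tcp [ 523.7 -409.8   69.8] psi -3.02 z [-0.001  0.001 -1.   ] F [-0.7 -0.3 -1.9] gap 0.203 gf 49.9
[-0.  -0.  -0.  -1.4  5.9  8.8]
mat n 21240 rect c [ 528.8 -404.5] wh [100.6 111.4] ang 86.0 mean [ 531.  -392.3    2.8] z90 3.6
```

Call:
{"fn": "move_arm", "kwargs": {
  "rows": [
    [0,0,0,-1,3,2,1],
    [0,0,0,-1,6,5,1],
    [0,0,0,-1,6,7,1],
    [0,0,0,-1,6,9,1],
    [0,0,0,-1,6,9.5,1],
    [0,0,0,-1,6,9.5,1],
    [0,0,0,-1,6,9.5,1]
  ]
}}

```text
t: 13.82
tcp_pos: [0.5297, -0.4114, 0.0609]
tool_rot: [0.726, 0.688, -0.0, -0.0]
force: [0.1, 0.9, -1.7]
finger_gap: 0.207
gripper_force: 50.0
```

Call:
{"fn": "move_arm", "kwargs": {
  "rows": [
    [0,0,0,0,0,0,0.5],
    [0,0,0,0,0,0,0.5],
    [0,0,0,0,0,0,0.5],
    [0,0,0,0,0,0,0.5],
    [0,0,0,0,0,-30,0.5],
    [0,0,0,0,0,-70,0.5],
    [0,0,0,0,0,-110,0.5],
    [0,0,0,40,10,-150,0.5],
    [0,0,0,70,36,-180,0.5],
    [0,0,0,70,36,-180,0.5],
    [0,0,0,70,36,-180,0.5]
  ]
}}

```text
t: 14.73
tcp_pos: [0.5733, -0.3415, 0.2462]
tool_rot: [0.724, 0.69, 0.001, 0.005]
force: [0.1, -1.0, -0.3]
finger_gap: 0.498
gripper_force: 0.0
```

```bash
python3 - <<'E'
from h import *
st(); s=snap("wrist","w9"); P=cloud(s); A=((0,0,0),(180,255,255))
st9=readout.sense()
print(proj(s,[[.568,-.268,.046],[.529,-.41,.07]]))
seg(s,P,(0,0,640,250),A[0],A[1],.042,.055,"bar blue?")
seg(s,P,(0,0,640,250),(100,100,20),(130,255,255),.010,.022,"blue plate")
s2=snap("top","t3"); P2=cloud(s2)
seg(s2,P2,(410,180,465,255),*A,.040,.06,"blue bar top")
seg(s2,P2,(465,200,530,270),*A,.060,.08,"handle top")
E
```

```text
t 14.73 tcp [ 573.3 -341.5  246.2] psi -2.81 z [ 0.008 -0.005 -1.   ] F [ 0.1 -1.  -0.3] gap 0.498 gf 0.0
[[310.85209369 101.11844546]
 [279.64605682 253.97221483]]
bar blue? n 1214 rect c [ 613.7 -280.1] wh [283.8 115.1] ang 38.9 mean [ 572.2 -279.    45.6] z90 46.9
blue plate n 6075 rect c [ 570.9 -269.6] wh [ 79.5 108.9] ang 87.9 mean [ 571.  -267.3   15.8] z90 16.8
blue bar top n 165 rect c [ 568.  -268.7] wh [49.4 17.4] ang 88.2 mean [ 568.  -268.7   45.8] z90 48.6
handle top n 5 rect c [ 533.3 -389.8] wh [4.6 1. ] ang 6.4 mean [ 533.5 -389.8   65.2] z90 70.5
```

View pics/w9.png

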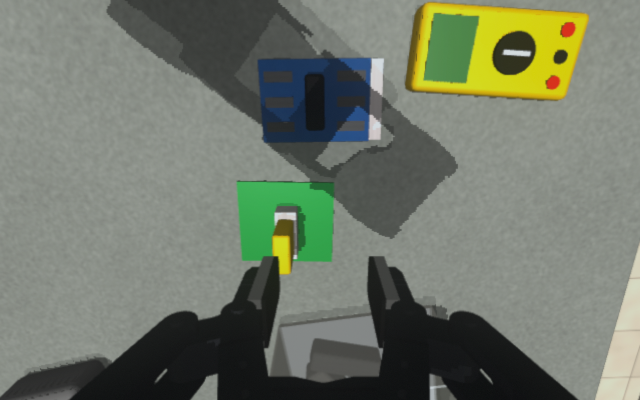

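Wrist view: the scraper stands upright on the mat (285,245), and the blue panel (320,100) is undisturbed. Next I'll grasp the blue panel.

```bash
python3 - <<'E'
from h import *
s=pickle.load(open("w9.pkl","rb")); P=cloud(s); A=((0,0,0),(180,255,255))
seg(s,P,(295,60,340,140),*A,.042,.055,"bar blue")
st(); print(row([570.7,-269.4,120],rdown(-2)))
E
```

```text
bar blue n 1081 rect c [ 571.2 -269.8] wh [49.6 17.5] ang 87.2 mean [ 571.5 -269.    45.4] z90 46.7
t 14.83 tcp [ 569.8 -343.   241.7] psi -2.93 z [ 0.001 -0.002 -1.   ] F [-0.1 -0.2 -0. ] gap 0.502 gf 0.0
[ 1.000e-01  1.000e-01 -9.000e-01  7.380e+01 -3.000e+00  1.216e+02]
```

Call:
{"fn": "move_arm", "kwargs": {
  "rows": [
    [0,0,0,35,-1,40,0.5],
    [0,0,0,72,-1,80,0.5],
    [0,0,0,72,-1,120,0.5],
    [0,0,0,72,-1,120,0.5],
    [0,0,0,72,-1,120,0.5],
    [0,0,0,72,-1,120,0.5],
    [0,0,0,72,-1,120,0.5],
    [0,0,0,72,-1,120,0.5]
  ]
}}

```text
t: 15.5
tcp_pos: [0.5732, -0.2736, 0.1224]
tool_rot: [0.726, 0.688, 0.0, 0.002]
force: [-0.3, -0.7, -0.1]
finger_gap: 0.501
gripper_force: 0.0
```

```bash
python3 - <<'E'
from h import *
st(); print(row([570.7,-269.4,46],rdown(-2)))
E
```

```text
t 15.5 tcp [ 573.2 -273.6  122.4] psi -3.11 z [ 0.003 -0.002 -1.   ] F [-0.3 -0.7 -0.1] gap 0.501 gf 0.0
[ 0.2  0.1 -1.1  4.2 -2.9 76.4]
```

Call:
{"fn": "move_arm", "kwargs": {
  "rows": [
    [0,0,-1,4,-3,25,0.5],
    [0,0,-1,4,-3,50,0.5],
    [0,0,-1,4,-3,68,0.5],
    [0,0,-1,4,-3,76,0.5],
    [0,0,-1,4,-3,76,0.5],
    [0,0,-1,4,-3,76,1],
    [0,0,-1,4,-3,76,1],
    [0,0,-1,4,-3,76,1],
    [0,0,-1,4,-3,76,1],
    [0,0,-1,4,-3,76,1],
    [0,0,-1,4,-3,76,1]
  ],
  "squeeze": 80
}}

```text
t: 16.42
tcp_pos: [0.5707, -0.2684, 0.0468]
tool_rot: [0.72, 0.694, 0.0, 0.002]
force: [0.4, 0.0, 6.2]
finger_gap: 0.195
gripper_force: 80.0
```

```bash
python3 - <<'E'
from h import *
st()
E
```

```text
t 16.42 tcp [ 570.7 -268.4   46.8] psi -2.03 z [ 0.003 -0.003 -1.   ] F [0.4 0.  6.2] gap 0.195 gf 80.0
```

Call:
{"fn": "move_arm", "kwargs": {
  "rows": [
    [0,0,0,0,0,-5,1],
    [0,0,0,0,0,-20,1],
    [0,0,0,0,0,-45,1],
    [0,0,0,0,0,-75,1],
    [0,0,0,0,0,-110,1],
    [0,0,0,0,0,-140,1],
    [0,0,0,0,0,-140,1],
    [0,0,0,0,0,-140,1],
    [0,0,0,0,0,-140,1]
  ]
}}

```text
t: 17.17
tcp_pos: [0.5684, -0.2665, 0.1839]
tool_rot: [0.72, 0.694, -0.0, -0.001]
force: [-1.1, 0.6, -2.4]
finger_gap: 0.196
gripper_force: 79.1
```

```bash
cat >> h.py <<'E'
def inhand(s):
    """held panel in tool frame: top-face points -> plane, rect"""
    P=cloud(s)*1000; q=readout.sense(); R0=R.from_quat(q["tool_rot"]).as_matrix(); Q=(P-q["tcp_pos"]*1000)@R0
    m=(s["z_map"]>0)&(abs(Q[...,2]-30)<9)&(abs(Q[...,1])<75)&(abs(Q[...,0])<60)
    f=Q[m]; f=f[(f[:,0]>13)]          # the part in front of the fingers
    for _ in range(3):
        A=np.c_[f[:,:2],np.ones(len(f))]; c,*_=np.linalg.lstsq(A,f[:,2],rcond=None); r=f[:,2]-A@c; f=f[abs(r)<max(1.5,2*r.std())]
    print("plane z = %.4f x + %.4f y + %.2f"%tuple(c),"n",len(f),"x",np.percentile(f[:,0],[1,99]).round(1),"y",np.percentile(f[:,1],[1,99]).round(1))
    o=[]
    for yb in range(-45,50,5):
        k=abs(f[:,1]-yb)<2.5
        if k.sum()>5: o.append((yb,np.percentile(f[k,0],99)))
    o=np.array(o); print("left edge x at y=0, slope deg",np.round(np.polyfit(o[:,0],o[:,1],1)[::-1]*[1,57.3],2))
    for xb in (20,25,30,35):
        k=abs(f[:,0]-xb)<2.5; print("x",xb,"y ends",np.percentile(f[k,1],[1,99]).round(1))
E
python3 - <<'E'
from h import *
st(); s=snap("wrist","w10"); inhand(s); print(row(ch(0,51,160),rdown(TH)))
E
```

```text
t 17.17 tcp [ 568.4 -266.5  183.9] psi -2.03 z [-0.002  0.002 -1.   ] F [-1.1  0.6 -2.4] gap 0.196 gf 79.1
plane z = 0.0140 x + 0.0000 y + 29.77 n 10803 x [13.3 38.9] y [-52.9  54.5]
left edge x at y=0, slope deg [ 3.885e+01 -2.000e-02]
x 20 y ends [-53.2  54.7]
x 25 y ends [-52.8  54.6]
x 30 y ends [-52.8  54.4]
x 35 y ends [-52.8  54.5]
[-2.000e-01 -1.000e-01  3.500e+00  3.276e+02  1.040e+01 -6.200e+00]
```

View pics/w10.png

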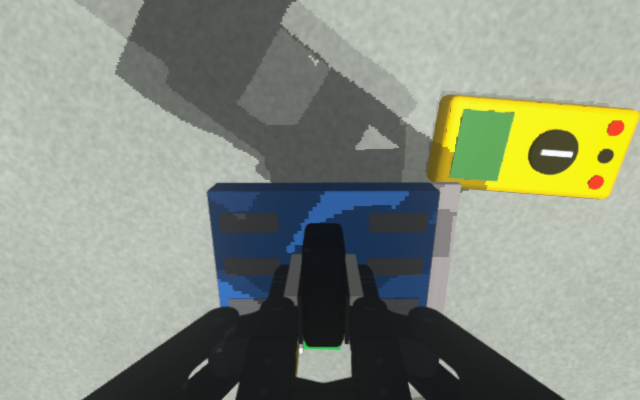

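Wrist view: the blue panel is held square in the jaws (edges x 210–440, tongue on the right at 450). Next, travel tilted 15° to above the chassis.

```bash
cat >> h.py <<'E'
def ptool(xt,zt,th,yc,off=(-0.8,0.5,46.3)):
    """TCP pos and rotation for a held panel: tongue tip (bottom) at chassis xt,zt, tilt th deg, centre yc"""
    a=np.radians(th); px=np.array([np.cos(a),0,-np.sin(a)]); n=np.array([np.sin(a),0,np.cos(a)])
    o=np.array([xt,0,zt])-69*px; t=o+off[2]*n-off[1]*px; p=ch(t[0],yc-off[0],t[2]); return p,rdown(TH,th)
E
python3 - <<'E'
from h import *
st()
for a in [(44,90,0,49.5),(44,60,15,49.5),(44,10,15,49.5),(46,4,15,49.5)]: print(a,row(*ptool(*a)),ptool(*a)[0].round(1))
E
```

```text
t 17.22 tcp [ 568.  -266.3  183. ] psi -2.03 z [-0.004  0.003 -1.   ] F [ 0.2 -0.2 -3.4] gap 0.193 gf 79.0
(44, 90, 0, 49.5) [-2.000e-01 -1.000e-01  3.500e+00  3.284e+02 -1.500e+01  1.760e+01] [564.6  62.5 166.3]
(44, 60, 15, 49.5) [ 1.480e+01  3.000e-01  3.500e+00  3.275e+02 -6.000e-01  3.110e+01] [578.9  61.1 152.7]
(44, 10, 15, 49.5) [ 1.480e+01  3.000e-01  3.500e+00  3.274e+02 -4.000e-01  8.110e+01] [578.9  61.1 102.7]
(46, 4, 15, 49.5) [1.480e+01 3.000e-01 3.500e+00 3.273e+02 1.600e+00 8.710e+01] [580.9  60.9  96.7]
```

Call:
{"fn": "move_arm", "kwargs": {
  "rows": [
    [0,0,0.5,25,0,0,1],
    [2,0,1.5,60,0,0,1],
    [5,0,3.5,95,0,0,1],
    [10,0,3.5,130,0,0,1],
    [14.8,0.3,3.5,165,0,0,1],
    [14.8,0.3,3.5,200,0,0,1],
    [14.8,0.3,3.5,235,0,0,1],
    [14.8,0.3,3.5,270,0,0,1],
    [14.8,0.3,3.5,300,0,0,1],
    [14.8,0.3,3.5,320,0,10,1],
    [14.8,0.3,3.5,327.5,-0.5,25,1],
    [14.8,0.3,3.5,327.5,-0.5,40,1]
  ]
}}

```text
t: 18.22
tcp_pos: [0.5794, 0.0629, 0.1425]
tool_rot: [0.733, 0.668, -0.088, -0.096]
force: [-0.5, -0.1, -3.0]
finger_gap: 0.195
gripper_force: 79.1
```

Call:
{"fn": "move_arm", "kwargs": {
  "rows": [
    [0,0,0,0,0,0,1],
    [0,0,0,0,0,0,1],
    [0,0,0,0,0,0,1]
  ]
}}

```text
t: 18.47
tcp_pos: [0.5804, 0.0596, 0.1442]
tool_rot: [0.734, 0.666, -0.088, -0.095]
force: [0.0, 0.6, -2.3]
finger_gap: 0.193
gripper_force: 79.1
```

```bash
python3 - <<'E'
from h import *
st(); s=snap("wrist","w11"); inhand(s)
# red inner face vs panel left edge, in this camera
P=cloud(s); seg(s,P,(0,0,640,200),(0,130,30),(7,255,255),.048,.062,"red top"); print(ch(-2,98,24))
for a in [(44,20,15,49.5),(46,5,15,49.5)]: print(a,row(*ptool(*a)))
E
```

```text
t 18.47 tcp [580.4  59.6 144.2] psi -5.6 z [-0.256  0.022 -0.966] F [ 0.   0.6 -2.3] gap 0.193 gf 79.1
plane z = 0.0106 x + 0.0025 y + 31.25 n 10893 x [13.4 39.3] y [-53.6  53.9]
left edge x at y=0, slope deg [39.26  0.07]
x 20 y ends [-53.6  54.1]
x 25 y ends [-53.7  53.9]
x 30 y ends [-53.4  53.9]
x 35 y ends [-53.5  53.9]
red top n 4919 rect c [593. 108.] wh [ 14.3 127.2] ang 84.4 mean [597.9 107.9  53.5] z90 54.5
[592.60209135 107.74051895  54.        ]
(44, 20, 15, 49.5) [ 0.2  0.1 -0.1  1.7  6.2 31.6]
(46, 5, 15, 49.5) [ 0.2  0.1 -0.1  1.7 11.9 45.5]
```

Call:
{"fn": "move_arm", "kwargs": {
  "rows": [
    [0,0,0,1.5,3,10,1],
    [0,0,0,1.5,6,22,1],
    [0,0,0,1.5,8,32,1],
    [0,0,0,1.5,10,38,1],
    [0,0,0,1.5,12,43,1],
    [0,0,0,1.5,12,45,1],
    [0,0,0,1.5,12,45,1],
    [0,0,0,1.5,12,45,1]
  ]
}}

```text
t: 19.18
tcp_pos: [0.5809, 0.0613, 0.0982]
tool_rot: [0.734, 0.666, -0.088, -0.094]
force: [-0.2, -0.5, -2.6]
finger_gap: 0.189
gripper_force: 79.2
```

```bash
sed -i 's/off=(-0.8,0.5,46.3)/off=(-0.7,0.3,46.8)/' h.py; python3 - <<'E'
from h import *
st()
for a in [(46,5,15,49.5),(46,0,15,49.5),(52,0.5,15,49.5),(60,0.5,15,49.5)]: print(a,row(*ptool(*a)))
E
```

```text
t 19.18 tcp [580.9  61.3  98.2] psi -5.57 z [-0.255  0.022 -0.967] F [-0.2 -0.5 -2.6] gap 0.189 gf 79.2
(46, 5, 15, 49.5) [ 0.2  0.1 -0.1 -0.4  0.4 -0. ]
(46, 0, 15, 49.5) [ 0.2  0.1 -0.1 -0.4  1.6  4.8]
(52, 0.5, 15, 49.5) [ 0.2  0.1 -0.1 -0.4  7.3  2.8]
(60, 0.5, 15, 49.5) [ 0.2  0.1 -0.1 -0.4 15.   0.7]
```

Call:
{"fn": "move_arm", "kwargs": {
  "rows": [
    [0,0,0,0,0.5,2,1],
    [0,0,0,0,1,3.5,1],
    [0,0,0,0,1,3.5,1],
    [0,0,0,0,1,3.5,1]
  ]
}}

```text
t: 19.52
tcp_pos: [0.5809, 0.0613, 0.0947]
tool_rot: [0.734, 0.666, -0.088, -0.094]
force: [-0.4, -0.3, -2.9]
finger_gap: 0.194
gripper_force: 79.2
```

Call:
{"fn": "move_arm", "kwargs": {
  "rows": [
    [0,0,0,0,0.3,1,1],
    [0,0,0,0,0.3,1,1],
    [0,0,0,0,0.3,1,1]
  ]
}}

```text
t: 19.77
tcp_pos: [0.5809, 0.0613, 0.0936]
tool_rot: [0.734, 0.666, -0.088, -0.094]
force: [-0.3, -0.8, -3.0]
finger_gap: 0.196
gripper_force: 79.2
```

Call:
{"fn": "move_arm", "kwargs": {
  "rows": [
    [0,0,0,0,0.3,1,1],
    [0,0,0,0,0.3,1,1],
    [0,0,0,0,0.3,1,1]
  ]
}}

```text
t: 20.02
tcp_pos: [0.581, 0.0613, 0.0928]
tool_rot: [0.734, 0.666, -0.087, -0.094]
force: [0.4, 0.3, -0.3]
finger_gap: 0.194
gripper_force: 79.4
```

```bash
python3 - <<'E'
from h import *
st()
for a in [(46,0,15,49.5),(52,0.5,15,49.5),(60,0.5,15,49.5)]: print(a,row(*ptool(*a)))
E
```

```text
t 20.02 tcp [581.   61.3  92.8] psi -5.57 z [-0.254  0.022 -0.967] F [ 0.4  0.3 -0.3] gap 0.194 gf 79.4
(46, 0, 15, 49.5) [ 0.2  0.1 -0.1 -0.4  0.1 -0.4]
(52, 0.5, 15, 49.5) [ 0.2  0.1 -0.1 -0.4  5.8 -2.4]
(60, 0.5, 15, 49.5) [ 0.2  0.1 -0.1 -0.4 13.5 -4.5]
```

```bash
python3 - <<'E'
from h import *
for a in [(48,0.3,15),(54,.3,15),(58,.3,15),(60,.3,15),(62,.3,14),(63.5,.3,13),(65,.2,12),(66,.2,11),(67,.1,10)]: print(a,row(*ptool(*a,49.5)))
E
```

```text
(48, 0.3, 15) [ 0.2  0.1 -0.1 -0.4  2.  -1.2]
(54, 0.3, 15) [ 0.2  0.1 -0.1 -0.4  7.8 -2.7]
(58, 0.3, 15) [ 0.2  0.1 -0.1 -0.4 11.7 -3.8]
(60, 0.3, 15) [ 0.2  0.1 -0.1 -0.4 13.6 -4.3]
(62, 0.3, 14) [-0.8  0.1 -0.1 -0.4 14.7 -3.6]
(63.5, 0.3, 13) [-1.8  0.1 -0.1 -0.4 15.4 -2.7]
(65, 0.2, 12) [-2.8  0.1 -0.1 -0.4 16.1 -1.8]
(66, 0.2, 11) [-3.8  0.1 -0.1 -0.4 16.3 -0.8]
(67, 0.1, 10) [-4.8  0.1 -0.1 -0.4 16.6  0.3]
```

Call:
{"fn": "move_arm", "kwargs": {
  "rows": [
    [0,0,0,0,0,-0.7,1],
    [0,0,0,-0.4,2,-1.2,1],
    [0,0,0,-0.4,5,-2,1],
    [0,0,0,-0.4,8,-2.7,1],
    [0,0,0,-0.4,10,-3.3,1],
    [0,0,0,-0.4,11.7,-3.8,1],
    [0,0,0,-0.4,13.6,-4.3,1],
    [0,0,0,-0.4,13.6,-4.3,1],
    [0,0,0,-0.4,13.6,-4.3,1]
  ]
}}

```text
t: 20.77
tcp_pos: [0.5951, 0.0595, 0.0931]
tool_rot: [0.734, 0.666, -0.088, -0.095]
force: [-0.7, -0.5, -2.8]
finger_gap: 0.193
gripper_force: 79.1
```

```bash
python3 - <<'E'
from h import *
st()
for a in [(60,.3,15),(62,.3,14),(63.5,.3,13),(65,.2,12),(66,.2,11),(67,.1,10),(67,.1,7),(67,.1,4),(67,.1,1.5),(67,.1,0)]: print(a,row(*ptool(*a,49.5)))
E
```

```text
t 20.77 tcp [595.1  59.5  93.1] psi -5.57 z [-0.255  0.022 -0.967] F [-0.7 -0.5 -2.8] gap 0.193 gf 79.1
(60, 0.3, 15) [ 0.2  0.1 -0.1  0.  -0.1 -0.3]
(62, 0.3, 14) [-0.8  0.1 -0.1  0.   1.1  0.4]
(63.5, 0.3, 13) [-1.8  0.1 -0.1  0.   1.7  1.2]
(65, 0.2, 12) [-2.8  0.1 -0.1  0.   2.4  2.2]
(66, 0.2, 11) [-3.8  0.1 -0.1  0.   2.7  3.2]
(67, 0.1, 10) [-4.8  0.1 -0.1  0.   2.9  4.3]
(67, 0.1, 7) [-7.8  0.1 -0.1  0.   0.9  8.1]
(67, 0.1, 4) [-10.8   0.1  -0.1   0.   -0.9  12.1]
(67, 0.1, 1.5) [-13.3   0.1  -0.1   0.   -2.3  15.5]
(67, 0.1, 0) [-14.8   0.1  -0.1   0.   -3.1  17.6]
```

Call:
{"fn": "move_arm", "kwargs": {
  "rows": [
    [0,0,0,0,0.5,0,1],
    [-0.8,0,0,0,1.1,0.3,1],
    [-1.8,0,0,0,1.7,1.1,1],
    [-2.8,0,0,0,2.4,2.1,1],
    [-3.8,0,0,0,2.7,3.1,1],
    [-4.8,0,0,0,2.9,4.2,1],
    [-4.8,0,0,0,2.9,4.2,1],
    [-4.8,0,0,0,2.9,4.2,1]
  ]
}}

```text
t: 21.43
tcp_pos: [0.5963, 0.0594, 0.0885]
tool_rot: [0.738, 0.67, -0.06, -0.064]
force: [0.0, 0.3, -2.8]
finger_gap: 0.195
gripper_force: 79.1
```

```bash
python3 - <<'E'
from h import *
st()
for a in [(67,.1,10),(67,.1,7),(67,.1,4),(67,.1,1.5),(67,.3,0)]: print(a,row(*ptool(*a,49.5)))
E
```

```text
t 21.43 tcp [596.3  59.4  88.5] psi -5.55 z [-0.174  0.014 -0.985] F [ 0.   0.3 -2.8] gap 0.195 gf 79.1
(67, 0.1, 10) [-0.   0.1 -0.1 -0.1  0.6  0.2]
(67, 0.1, 7) [-3.   0.1 -0.  -0.1 -1.8  3.9]
(67, 0.1, 4) [-6.   0.1 -0.  -0.1 -3.9  7.7]
(67, 0.1, 1.5) [-8.5  0.1 -0.  -0.  -5.6 11. ]
(67, 0.3, 0) [-10.    0.2  -0.   -0.   -6.5  12.7]
```

Call:
{"fn": "move_arm", "kwargs": {
  "rows": [
    [-1,0,0,0,0.5,1.3,1],
    [-2,0,0,0,-0.2,2.5,1],
    [-3,0,0,0,-0.9,3.8,1],
    [-4.5,0,0,0,-1.9,5.7,1],
    [-6,0,0,0,-3,7.6,1],
    [-7.3,0,0,0,-3.8,9.2,1],
    [-8.5,0,0,0,-4.6,10.9,1],
    [-8.5,0,0,0,-4.6,10.9,1],
    [-8.5,0,0,0,-4.6,10.9,1]
  ]
}}

```text
t: 22.18
tcp_pos: [0.5904, 0.0599, 0.0787]
tool_rot: [0.74, 0.672, -0.01, -0.009]
force: [-0.5, 1.2, -3.3]
finger_gap: 0.191
gripper_force: 79.2
```

```bash
python3 - <<'E'
from h import *
st()
for a in [(68,.1,1.5),(68,.1,0),(68,-.4,0)]: print(a,row(*ptool(*a,49.5)))
E
```

```text
t 22.18 tcp [590.4  59.9  78.7] psi -5.54 z [-0.027 -0.    -1.   ] F [-0.5  1.2 -3.3] gap 0.191 gf 79.2
(68, 0.1, 1.5) [-0.   0.2 -0.   0.  -0.4  0. ]
(68, 0.1, 0) [-1.5  0.2 -0.   0.  -1.6  1.9]
(68, -0.4, 0) [-1.5  0.2 -0.   0.  -1.6  2.4]
```

Call:
{"fn": "move_arm", "kwargs": {
  "rows": [
    [-0.8,0.1,0,0,-0.8,1,1],
    [-1.5,0.2,0,0,-1.6,2,1],
    [-1.5,0.2,0,0,-1.6,2.4,1],
    [-1.5,0.2,0,0,-1.6,2.4,1],
    [-1.5,0.2,0,0,-1.6,2.4,1]
  ]
}}

```text
t: 22.6
tcp_pos: [0.5897, 0.0599, 0.0768]
tool_rot: [0.74, 0.672, 0.001, 0.001]
force: [1.0, 1.1, 4.0]
finger_gap: 0.192
gripper_force: 80.0
```

Call:
{"fn": "move_arm", "kwargs": {
  "rows": [
    [0,0,0,0.5,0,0,1],
    [0,0,0,1,0,0,1],
    [0,0,0,1,0,0,1],
    [0,0,0,1,0,0,1]
  ]
}}

```text
t: 22.93
tcp_pos: [0.5897, 0.0601, 0.0768]
tool_rot: [0.74, 0.672, 0.0, 0.001]
force: [0.1, -3.8, 5.4]
finger_gap: 0.192
gripper_force: 80.3
```

Call:
{"fn": "move_arm", "kwargs": {
  "rows": [
    [0,0,0,0.5,0,0,1],
    [0,0,0,0.7,0,0,1],
    [0,0,0,0.7,0,0,1],
    [0,0,0,0.7,0,0,1]
  ]
}}

```text
t: 23.27
tcp_pos: [0.5897, 0.0605, 0.0768]
tool_rot: [0.74, 0.672, 0.0, 0.001]
force: [1.0, -4.3, 5.3]
finger_gap: 0.197
gripper_force: 80.3
```

```bash
python3 - <<'E'
from h import *
st()
for a in [(68,-.4,0)]: print(a,row(*ptool(*a,51)))
E
```

```text
t 23.27 tcp [589.7  60.5  76.8] psi -5.52 z [ 0.002 -0.001 -1.   ] F [ 1.  -4.3  5.3] gap 0.197 gf 80.3
(68, -0.4, 0) [ 0.1  0.  -0.   1.  -0.9  0.4]
```

Call:
{"fn": "move_arm", "kwargs": {
  "rows": [
    [0,0,0,0.5,0,-0.5,1],
    [0,0,0,1,0,-0.5,1],
    [0,0,0,1,0,-0.5,1],
    [0,0,0,1,0,-0.5,1]
  ]
}}

```text
t: 23.6
tcp_pos: [0.5892, 0.062, 0.0768]
tool_rot: [0.74, 0.672, 0.0, 0.0]
force: [0.8, -4.7, 4.3]
finger_gap: 0.193
gripper_force: 80.1
```

Call:
{"fn": "move_arm", "kwargs": {
  "rows": [
    [0,0,0,0.5,0,0,1],
    [0,0,0,1,0,0,1],
    [0,0,0,1,0,0,1],
    [0,0,0,1,0,0,1]
  ]
}}

```text
t: 23.93
tcp_pos: [0.5892, 0.0621, 0.0768]
tool_rot: [0.74, 0.672, -0.001, 0.001]
force: [-1.3, -8.3, 4.5]
finger_gap: 0.192
gripper_force: 80.2
```

```bash
python3 - <<'E'
from h import *
st()
for a in [(68,-.4,0)]: print(a,row(*ptool(*a,51)))
E
```

```text
t 23.93 tcp [589.2  62.1  76.8] psi -5.53 z [-0.    -0.002 -1.   ] F [-1.3 -8.3  4.5] gap 0.192 gf 80.2
(68, -0.4, 0) [ 0.   0.1 -0.  -0.5 -0.3  0.4]
```

Call:
{"fn": "move_arm", "kwargs": {
  "rows": [
    [0,0,0,-0.5,0,0,0.5],
    [0,0,0,-0.5,0,0,0.5],
    [0,0,0,-0.5,0,0,0.5],
    [0,0,0,-0.5,0,0,0.5],
    [0,0,0,-0.5,0,-25,0.5],
    [0,0,0,-0.5,0,-60,0.5],
    [0,0,0,-0.5,0,-100,0.5],
    [0,0,0,40,0,-135,0.5],
    [0,0,0,80,0,-170,0.5],
    [0,0,0,120,0,-170,0.5],
    [0,0,0,140,0,-170,0.5],
    [0,0,0,140,0,-170,0.5]
  ]
}}

```text
t: 24.93
tcp_pos: [0.6031, 0.2101, 0.2489]
tool_rot: [0.738, 0.674, 0.004, -0.0]
force: [0.9, -0.9, -0.2]
finger_gap: 0.502
gripper_force: 0.0
```

Call:
{"fn": "move_arm", "kwargs": {
  "rows": [
    [0,0,0,0,0,0,0.5],
    [0,0,0,0,0,0,0.5]
  ]
}}

```text
t: 25.1
tcp_pos: [0.6017, 0.2031, 0.2459]
tool_rot: [0.74, 0.673, -0.001, -0.001]
force: [-0.2, -1.1, 0.2]
finger_gap: 0.5
gripper_force: 0.0
```

```bash
python3 - <<'E'
from h import *
st(); s=snap("wrist","w12"); P=cloud(s); A=((0,0,0),(180,255,255))
u,v=proj(s,[.5795,.2695,.03])[0].astype(int); b=(max(u-90,0),max(v-75,0),u+90,v+75); print(u,v)
seg(s,P,b,*A,.012,.022,"white plate"); seg(s,P,b,*A,.042,.055,"white bar"); 
s2=snap("top","t4"); P2=cloud(s2)
seg(s2,P2,(270,165,385,265),(100,100,20),(130,255,255),.040,.052,"blue plate in bay")
a=np.radians(TH); Rm=np.array([[np.cos(a),-np.sin(a)],[np.sin(a),np.cos(a)]])
hsv=cv2.cvtColor(s2["img"],cv2.COLOR_RGB2HSV); m=(cv2.inRange(hsv,np.array((100,100,20)),np.array((130,255,255)))>0)&(P2[...,2]>.04)&(P2[...,2]<.052); m[:170]=0; m[:,:270]=0; m[:,385:]=0
print([np.round(k,1) for k in cv2.minAreaRect((((P2[m][:,:2]*1000)-O)@Rm).astype(np.float32))])
u,v=320,222; c=s2["img"][165:275,265:400,::-1]; cv2.imwrite("pics/t4c.png",cv2.resize(c,None,fx=5,fy=5,interpolation=cv2.INTER_CUBIC))
E
```

```text
t 25.1 tcp [601.7 203.1 245.9] psi -5.46 z [-0.002  0.    -1.   ] F [-0.2 -1.1  0.2] gap 0.5 gf 0.0
293 111
white plate n 7721 rect c [579.3 269.1] wh [110.6  80.3] ang 19.7 mean [580.6 271.3  15.9] z90 16.9
white bar n 1047 rect c [579.7 269.2] wh [18.  49.4] ang 20.1 mean [579.7 269.9  45.4] z90 46.6
blue plate in bay n 1048 rect c [621.8  70.8] wh [201.  108.5] ang 14.2 mean [587.9  62.6  46.3] z90 48.7
[array([-5. , 50.5]), array([ 79.3, 108.9]), np.float64(89.8)]
```

View pics/w12.png

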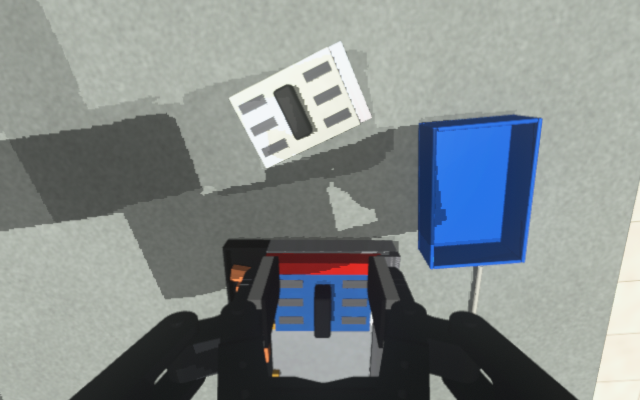

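Wrist view: the blue panel is seated against the red block (322,305), and the white panel is unmoved at (297,107). Next I'll grasp the white panel.

```bash
python3 - <<'E'
from h import *
st(); print(row([579.5,269.2,120],rdown(19.8)))
s=pickle.load(open("w12.pkl","rb")); P=cloud(s)
a=np.radians(TH); Rm=np.array([[np.cos(a),-np.sin(a)],[np.sin(a),np.cos(a)]]); Q=(P[...,:2]*1000-O)@Rm; z=P[...,2]*1000
hsv=cv2.cvtColor(s["img"],cv2.COLOR_RGB2HSV); m=(cv2.inRange(hsv,np.array((100,80,20)),np.array((130,255,255)))>0)&(z>42)&(z<50)&(Q[...,1]<95)&(Q[...,1]>0)&(abs(Q[...,0])<70)
k=Q[m]; print("blue x",np.percentile(k[:,0],[1,99]),"y",np.percentile(k[:,1],[1,99]),"z",np.median(z[m]))
E
```

```text
t 25.2 tcp [602.  201.8 245.8] psi -5.6 z [-0.002  0.    -1.   ] F [ 1.1 -0.3 -0.6] gap 0.498 gf 0.0
[-1.000e-01 -0.000e+00 -2.540e+01  6.490e+01 -2.870e+01  1.258e+02]
blue x [-54.86798104  50.27113682] y [12.55288256 85.98073264] z 45.82502067541845
```

Call:
{"fn": "move_arm", "kwargs": {
  "rows": [
    [0,0,-7,20,-8,30,0.5],
    [0,0,-14,40,-16,60,0.5],
    [0,0,-21,60,-24,90,0.5],
    [0,0,-25.3,63.5,-28.5,120,0.5],
    [0,0,-25.3,63.5,-28.5,120,0.5],
    [0,0,-25.3,63.5,-28.5,120,0.5],
    [0,0,-25.3,63.5,-28.5,120,0.5],
    [0,0,-25.3,63.5,-28.5,120,0.5],
    [0,0,-25.3,63.5,-28.5,120,0.5]
  ]
}}

```text
t: 25.95
tcp_pos: [0.5823, 0.2684, 0.1291]
tool_rot: [0.576, 0.817, 0.002, 0.001]
force: [-0.3, 0.3, -1.2]
finger_gap: 0.501
gripper_force: 0.0
```

```bash
python3 - <<'E'
from h import *
st(); print(row([579.5,269.2,46.5],rdown(19.8)))
E
```

```text
t 25.95 tcp [582.3 268.4 129.1] psi 19.63 z [ 0.004  0.002 -1.   ] F [-0.3  0.3 -1.2] gap 0.501 gf 0.0
[ 0.3 -0.  -0.2  1.7 -2.8 82.6]
```

Call:
{"fn": "move_arm", "kwargs": {
  "rows": [
    [0,0,0,1.5,-3,30,0.5],
    [0,0,0,1.5,-3,58,0.5],
    [0,0,0,1.5,-3,75,0.5],
    [0,0,0,1.5,-3,82.5,0.5],
    [0,0,0,1.5,-3,82.5,0.5],
    [0,0,0,1.5,-3,82.5,1],
    [0,0,0,1.5,-3,82.5,1],
    [0,0,0,1.5,-3,82.5,1],
    [0,0,0,1.5,-3,82.5,1],
    [0,0,0,1.5,-3,82.5,1],
    [0,0,0,1.5,-3,82.5,1]
  ],
  "squeeze": 80
}}

```text
t: 26.87
tcp_pos: [0.5787, 0.2698, 0.0463]
tool_rot: [0.575, 0.818, 0.002, 0.001]
force: [1.0, -0.3, 6.8]
finger_gap: 0.193
gripper_force: 79.9
```

```bash
python3 - <<'E'
from h import *
st()
E
```

```text
t 26.87 tcp [578.7 269.8  46.3] psi 19.77 z [ 0.004  0.002 -1.   ] F [ 1.  -0.3  6.8] gap 0.193 gf 79.9
```

Call:
{"fn": "move_arm", "kwargs": {
  "rows": [
    [0,0,0,0,0,-5,1],
    [0,0,0,0,0,-20,1],
    [0,0,0,0,0,-45,1],
    [0,0,0,0,0,-75,1],
    [0,0,0,0,0,-110,1],
    [0,0,0,0,0,-140,1],
    [0,0,7,0,0,-150,1],
    [0,0,14,0,0,-150,1],
    [0,0,20,0,0,-150,1],
    [0,0,25,0,0,-150,1],
    [0,0,25,0,0,-150,1],
    [0,0,25,0,0,-150,1]
  ]
}}

```text
t: 27.87
tcp_pos: [0.5763, 0.2693, 0.1939]
tool_rot: [0.738, 0.675, -0.0, -0.001]
force: [-1.0, -0.9, -3.3]
finger_gap: 0.194
gripper_force: 78.8
```

```bash
python3 - <<'E'
from h import *
st(); s=snap("wrist","w13"); inhand(s)
for a in [(44,70,15),(44,30,15)]: print(a,row(*ptool(*a,-30.5)))
E
```

```text
t 27.87 tcp [576.3 269.3 193.9] psi -5.1 z [-0.001  0.001 -1.   ] F [-1.  -0.9 -3.3] gap 0.194 gf 78.8
plane z = 0.0134 x + 0.0017 y + 30.17 n 11184 x [13.3 39.7] y [-53.4  54. ]
left edge x at y=0, slope deg [39.71 -0.07]
x 20 y ends [-53.5  54.1]
x 25 y ends [-53.5  54. ]
x 30 y ends [-53.3  53.9]
x 35 y ends [-53.3  53.8]
(44, 70, 15) [  14.9    0.     0.4 -287.2   20.7   30.6]
(44, 30, 15) [  14.9    0.     0.4 -287.2   20.8   70.6]
```

Call:
{"fn": "move_arm", "kwargs": {
  "rows": [
    [0,0,0.4,-15,2,0,1],
    [0,0,0.4,-45,4,0,1],
    [3,0,0.4,-80,8,0,1],
    [7,0,0.4,-115,12,0,1],
    [11,0,0.4,-150,16,0,1],
    [14.9,0,0.4,-185,20,0,1],
    [14.9,0,0.4,-220,20,0,1],
    [14.9,0,0.4,-250,20,5,1],
    [14.9,0,0.4,-275,20,15,1],
    [14.9,0,0.4,-287,20.7,30,1],
    [14.9,0,0.4,-287,20.7,40,1],
    [14.9,0,0.4,-287,20.7,40,1]
  ]
}}

```text
t: 28.92
tcp_pos: [0.5699, -0.0191, 0.1519]
tool_rot: [0.735, 0.665, -0.088, -0.098]
force: [-0.0, 0.5, -2.0]
finger_gap: 0.191
gripper_force: 79.1
```

Call:
{"fn": "move_arm", "kwargs": {
  "rows": [
    [0,0,0,0,0,0,1],
    [0,0,0,0,0,0,1],
    [0,0,0,0,0,0,1]
  ]
}}

```text
t: 29.17
tcp_pos: [0.572, -0.0173, 0.1548]
tool_rot: [0.734, 0.667, -0.087, -0.095]
force: [-0.0, 0.3, -2.0]
finger_gap: 0.197
gripper_force: 79.1
```

```bash
sed -i 's/off=(-0.7,0.3,46.8)/off=(-0.3,0.3,46.2)/' h.py; python3 - <<'E'
from h import *
st(); s=snap("wrist","w14"); inhand(s); P=cloud(s)
a=np.radians(TH); Rm=np.array([[np.cos(a),-np.sin(a)],[np.sin(a),np.cos(a)]]); Q=(P[...,:2]*1000-O)@Rm; z=P[...,2]*1000
hsv=cv2.cvtColor(s["img"],cv2.COLOR_RGB2HSV); m=(cv2.inRange(hsv,np.array((100,80,20)),np.array((130,255,255)))>0)&(z>40)&(z<50)&(Q[...,1]<95)&(Q[...,1]>0)&(abs(Q[...,0])<70)
k=Q[m]; print("blue x",np.percentile(k[:,0],[.5,99.5]),"y",np.percentile(k[:,1],[.5,99.5]),"z",np.median(z[m]))
for a in [(46,15,15),(46,5,15),(46,2,15)]: print(a,row(*ptool(*a,-31)))
E
```

```text
t 29.17 tcp [572.  -17.3 154.8] psi -5.52 z [-0.254  0.025 -0.967] F [-0.   0.3 -2. ] gap 0.197 gf 79.1
plane z = 0.0118 x + 0.0017 y + 30.10 n 11161 x [13.4 39.8] y [-53.2  54.3]
left edge x at y=0, slope deg [3.981e+01 2.000e-02]
x 20 y ends [-53.4  54.4]
x 25 y ends [-53.2  54.2]
x 30 y ends [-53.   54.3]
x 35 y ends [-53.2  54.3]
blue x [-56.89509775  51.41853368] y [11.55004239 90.59241202] z 45.7281927420376
(46, 15, 15) [ 0.2 -0.  -0.  -2.2 13.6 45.3]
(46, 5, 15) [ 0.2 -0.  -0.  -2.2 16.1 55. ]
(46, 2, 15) [ 0.2 -0.  -0.  -2.2 16.9 57.9]
```

Call:
{"fn": "move_arm", "kwargs": {
  "rows": [
    [0,0,0,-1,4,12,1],
    [0,0,0,-2,8,27,1],
    [0,0,0,-2,13,40,1],
    [0,0,0,-2,15,50,1],
    [0,0,0,-2,16,55,1],
    [0,0,0,-2,16.5,57,1],
    [0,0,0,-2,16.5,57,1],
    [0,0,0,-2,16.5,57,1]
  ]
}}

```text
t: 29.88
tcp_pos: [0.5729, -0.0205, 0.0949]
tool_rot: [0.735, 0.666, -0.087, -0.096]
force: [0.3, 0.3, -1.3]
finger_gap: 0.192
gripper_force: 79.1
```

```bash
python3 - <<'E'
from h import *
st()
for a in [(46,2,15),(46,0,15)]: print(a,row(*ptool(*a,-31)))
E
```

```text
t 29.88 tcp [572.9 -20.5  94.9] psi -5.63 z [-0.255  0.025 -0.967] F [ 0.3  0.3 -1.3] gap 0.192 gf 79.1
(46, 2, 15) [ 0.1 -0.  -0.1  0.8  0.4  0.2]
(46, 0, 15) [ 0.1 -0.  -0.1  0.8  1.   2.2]
```

Call:
{"fn": "move_arm", "kwargs": {
  "rows": [
    [0,0,0,0,0.3,1,1],
    [0,0,0,0,0.3,1,1],
    [0,0,0,0,0.3,1,1]
  ]
}}

```text
t: 30.13
tcp_pos: [0.5729, -0.0205, 0.0942]
tool_rot: [0.735, 0.666, -0.087, -0.096]
force: [0.4, -0.8, -2.2]
finger_gap: 0.194
gripper_force: 79.1
```

Call:
{"fn": "move_arm", "kwargs": {
  "rows": [
    [0,0,0,0,0.3,1,1],
    [0,0,0,0,0.3,1,1],
    [0,0,0,0,0.3,1,1]
  ]
}}

```text
t: 30.38
tcp_pos: [0.5726, -0.0204, 0.0927]
tool_rot: [0.735, 0.666, -0.087, -0.096]
force: [0.7, 0.9, -2.3]
finger_gap: 0.197
gripper_force: 79.1
```

```bash
python3 - <<'E'
from h import *
st()
for a in [(46,0,15),(48,.4,15),(54,.4,15),(60,.4,15)]: print(a,row(*ptool(*a,-31)))
E
```

```text
t 30.38 tcp [572.6 -20.4  92.7] psi -5.64 z [-0.256  0.025 -0.966] F [ 0.7  0.9 -2.3] gap 0.197 gf 79.1
(46, 0, 15) [ 0.1 -0.  -0.1  0.8  0.6 -0. ]
(48, 0.4, 15) [ 0.1 -0.  -0.1  0.8  2.5 -0.9]
(54, 0.4, 15) [ 0.1 -0.  -0.1  0.8  8.3 -2.5]
(60, 0.4, 15) [ 0.1 -0.  -0.1  0.8 14.1 -4. ]
```

Call:
{"fn": "move_arm", "kwargs": {
  "rows": [
    [0,0,0,0.4,0.6,-0.3,1],
    [0,0,0,0.8,2.5,-0.9,1],
    [0,0,0,0.8,5.4,-1.7,1],
    [0,0,0,0.8,8.3,-2.5,1],
    [0,0,0,0.8,11,-3.2,1],
    [0,0,0,0.8,14,-4,1],
    [0,0,0,0.8,14,-4,1],
    [0,0,0,0.8,14,-4,1]
  ]
}}

```text
t: 31.05
tcp_pos: [0.5874, -0.0211, 0.0928]
tool_rot: [0.735, 0.666, -0.087, -0.096]
force: [-0.5, 0.1, -1.9]
finger_gap: 0.195
gripper_force: 79.1
```

```bash
python3 - <<'E'
from h import *
st()
for a in [(60,.3,15),(62,.3,14),(63.5,.3,13),(65,.2,12),(66,.2,11),(67.5,.1,9.5)]: print(a,row(*ptool(*a,-31)))
E
```

```text
t 31.05 tcp [587.4 -21.1  92.8] psi -5.63 z [-0.256  0.025 -0.966] F [-0.5  0.1 -1.9] gap 0.195 gf 79.1
(60, 0.3, 15) [ 0.1 -0.  -0.1  0.1 -0.2 -0. ]
(62, 0.3, 14) [-0.9 -0.  -0.1  0.1  0.9  0.7]
(63.5, 0.3, 13) [-1.9 -0.  -0.1  0.1  1.6  1.5]
(65, 0.2, 12) [-2.9 -0.  -0.1  0.1  2.3  2.5]
(66, 0.2, 11) [-3.9 -0.  -0.1  0.1  2.6  3.5]
(67.5, 0.1, 9.5) [-5.4 -0.  -0.1  0.1  3.   5.1]
```

Call:
{"fn": "move_arm", "kwargs": {
  "rows": [
    [0,0,0,0,0.3,0,1],
    [-0.9,0,0,0,0.9,0.7,1],
    [-1.9,0,0,0,1.6,1.5,1],
    [-2.9,0,0,0,2.3,2.5,1],
    [-3.9,0,0,0,2.6,3.5,1],
    [-5.4,0,0,0,3,5,1],
    [-5.4,0,0,0,3,5,1],
    [-5.4,0,0,0,3,5,1]
  ]
}}

```text
t: 31.72
tcp_pos: [0.5882, -0.0211, 0.0874]
tool_rot: [0.738, 0.669, -0.056, -0.062]
force: [-0.0, -0.6, -2.6]
finger_gap: 0.193
gripper_force: 79.2
```

```bash
python3 - <<'E'
from h import *
st()
for a in [(67.5,.1,9.5),(68,.1,7),(68,.1,4),(68,.1,1.5)]: print(a,row(*ptool(*a,-31)))
E
```

```text
t 31.72 tcp [588.2 -21.1  87.4] psi -5.63 z [-0.165  0.016 -0.986] F [-0.  -0.6 -2.6] gap 0.193 gf 79.2
(67.5, 0.1, 9.5) [-0.  -0.  -0.1  0.   0.8  0.2]
(68, 0.1, 7) [-2.5 -0.  -0.1 -0.  -0.6  3.2]
(68, 0.1, 4) [-5.5 -0.  -0.1 -0.  -2.8  7. ]
(68, 0.1, 1.5) [-8.  -0.  -0.1 -0.  -4.4 10.2]
```

Call:
{"fn": "move_arm", "kwargs": {
  "rows": [
    [-1.2,0,0,0,0.5,1.6,1],
    [-2.5,0,0,0,0,3.2,1],
    [-4,0,0,0,-1.1,5.1,1],
    [-5.5,0,0,0,-2.2,7,1],
    [-6.8,0,0,0,-3,8.6,1],
    [-8,0,0,0,-3.9,10.2,1],
    [-8,0,0,0,-3.9,10.2,1],
    [-8,0,0,0,-3.9,10.2,1]
  ]
}}

```text
t: 32.38
tcp_pos: [0.583, -0.0207, 0.0782]
tool_rot: [0.741, 0.671, -0.009, -0.01]
force: [-0.4, 0.5, 1.9]
finger_gap: 0.194
gripper_force: 79.4
```

```bash
python3 - <<'E'
from h import *
st()
for a in [(68,.1,1.5),(68,0,0),(68,-.4,0)]: print(a,row(*ptool(*a,-31)))
E
```

```text
t 32.38 tcp [583.  -20.7  78.2] psi -5.63 z [-0.027  0.003 -1.   ] F [-0.4  0.5  1.9] gap 0.194 gf 79.4
(68, 0.1, 1.5) [-0.1 -0.  -0.1  0.  -0.8  0.1]
(68, 0, 0) [-1.6 -0.  -0.1  0.  -2.   2.1]
(68, -0.4, 0) [-1.6 -0.  -0.1  0.  -2.   2.5]
```

Call:
{"fn": "move_arm", "kwargs": {
  "rows": [
    [-0.8,0,0,0,-0.8,0.8,1],
    [-1.6,0,0,0,-1.6,1.7,1],
    [-1.6,0,0,0,-1.6,1.7,1],
    [-1.6,0,0,0,-1.6,1.7,1]
  ]
}}

```text
t: 32.72
tcp_pos: [0.5819, -0.0206, 0.0763]
tool_rot: [0.741, 0.671, 0.001, 0.001]
force: [0.4, -0.1, 0.4]
finger_gap: 0.197
gripper_force: 79.5
```

Call:
{"fn": "move_arm", "kwargs": {
  "rows": [
    [0,0,0,0.6,0,0,1],
    [0,0,0,1.2,0,0,1],
    [0,0,0,1.8,0,0,1],
    [0,0,0,1.8,0,0,1],
    [0,0,0,1.8,0,0,1]
  ]
}}

```text
t: 33.13
tcp_pos: [0.5821, -0.0189, 0.0763]
tool_rot: [0.741, 0.672, 0.001, 0.001]
force: [0.3, -1.5, 1.1]
finger_gap: 0.196
gripper_force: 79.5
```

Call:
{"fn": "move_arm", "kwargs": {
  "rows": [
    [0,0,0,0.6,0,0,1],
    [0,0,0,1.2,0,0,1],
    [0,0,0,1.2,0,0,1],
    [0,0,0,1.2,0,0,1]
  ]
}}

```text
t: 33.47
tcp_pos: [0.5822, -0.0183, 0.0764]
tool_rot: [0.741, 0.672, 0.0, 0.001]
force: [-0.9, -5.7, 1.9]
finger_gap: 0.193
gripper_force: 79.6
```

```bash
python3 - <<'E'
from h import *
st()
for a in [(68,-.4,0)]: print(a,row(*ptool(*a,-29)))
E
```

```text
t 33.47 tcp [582.2 -18.3  76.4] psi -5.61 z [ 0.002 -0.002 -1.   ] F [-0.9 -5.7  1.9] gap 0.193 gf 79.6
(68, -0.4, 0) [ 0.1  0.1 -0.1 -0.2 -1.   0.6]
```

Call:
{"fn": "move_arm", "kwargs": {
  "rows": [
    [0,0,0,-1,0,0,0.5],
    [0,0,0,-1,0,0,0.5],
    [0,0,0,-1,0,0,0.5],
    [0,0,0,-1,0,0,0.5],
    [0,0,0,-1,0,-25,0.5],
    [0,0,0,-1,0,-60,0.5],
    [0,0,0,-1,0,-100,0.5],
    [0,0,0,0,0,-140,0.5],
    [0,0,0,20,-5,-170,0.5],
    [0,0,0,40,-15,-170,0.5],
    [0,0,0,40,-15,-170,0.5],
    [0,0,0,40,-15,-170,0.5]
  ]
}}

```text
t: 34.47
tcp_pos: [0.5699, 0.0249, 0.2465]
tool_rot: [0.74, 0.672, 0.001, 0.001]
force: [-0.1, -0.7, -0.3]
finger_gap: 0.501
gripper_force: 0.0
```

```bash
python3 - <<'E'
from h import *
st(); s=snap("wrist","w15"); P=cloud(s)
a=np.radians(TH); Rm=np.array([[np.cos(a),-np.sin(a)],[np.sin(a),np.cos(a)]]); Q=(P[...,:2]*1000-O)@Rm; z=P[...,2]*1000
hsv=cv2.cvtColor(s["img"],cv2.COLOR_RGB2HSV)
m=(cv2.inRange(hsv,np.array((100,80,20)),np.array((130,255,255)))>0)&(z>40)&(z<50)&(Q[...,1]<95)&(Q[...,1]>0)&(abs(Q[...,0])<70)
k=Q[m]; print("blue x",np.percentile(k[:,0],[.5,99.5]).round(1),"y",np.percentile(k[:,1],[.5,99.5]).round(1),"z",np.median(z[m]))
m=(z>41)&(z<50)&(Q[...,1]<14)&(Q[...,1]>-85)&(abs(Q[...,0])<53)&~((abs(Q[...,0])<20))
for xb in (-45,-35,35,45):
    k=Q[m&(abs(Q[...,0]-xb)<4)]; print("white x",xb,"ymin",np.percentile(k[:,1],1).round(1) if len(k) else None, "z",[np.median(z[m&(abs(Q[...,0]-xb)<4)&(abs(Q[...,1]-yb)<5)]).round(1) for yb in (5,-25,-45,-60)])
fitchassis(s,P,O,TH)
print(row([478,355,246],rdown(4.5)))
E
```

```text
t 34.47 tcp [569.9  24.9 246.5] psi -5.5 z [ 0.002 -0.    -1.   ] F [-0.1 -0.7 -0.3] gap 0.501 gf 0.0
blue x [-57.  51.] y [12.4 90.1] z 45.80387411826574
white x -45 ymin -68.0 z [np.float64(45.8), np.float64(46.1), np.float64(45.9), np.float64(45.8)]
white x -35 ymin -68.0 z [np.float64(45.8), np.float64(46.0), np.float64(45.7), np.float64(45.8)]
white x 35 ymin -67.9 z [np.float64(45.9), np.float64(46.0), np.float64(45.6), np.float64(45.8)]
white x 45 ymin -67.8 z [np.float64(45.9), np.float64(45.9), np.float64(45.9), np.float64(46.1)]
rail near 18 offset at 0 -9.01 slope deg -2.09
rail far 18 offset at 0 -0.49 slope deg 0.1
deck front 18 offset at 0 0.71 slope deg -0.11
red +y 12 offset at 0 -0.53 slope deg -0.02
red -y 12 offset at 0 0.16 slope deg -0.15
yel +y 10 offset at 0 0.57 slope deg -0.13
yel -y 10 offset at 0 1.09 slope deg 0.15
[ 1.000e-01  0.000e+00 -1.010e+01  3.204e+02 -1.238e+02 -4.000e-01]
```

View pics/w15.png

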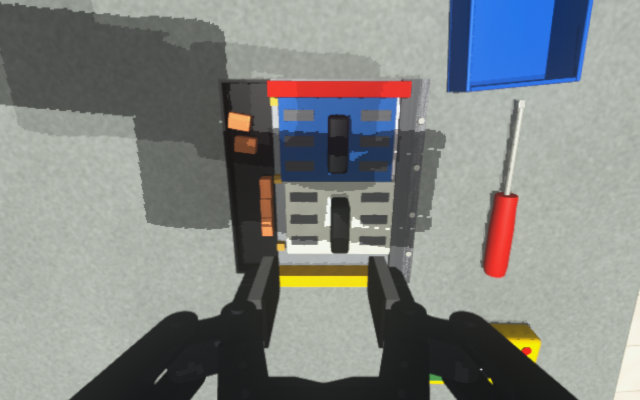

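Both panels lie flat, edge to edge, and behind the stops: blue at (337,140), white at (340,218), with the slot to the yellow block at (325,268). Next the wedge.

Call:
{"fn": "move_arm", "kwargs": {
  "rows": [
    [0,0,0,30,-10,0,0.4],
    [0,0,-3,70,-27,0,0.4],
    [0,0,-6,110,-43,0,0.4],
    [0,0,-10,150,-58,0,0.4],
    [0,0,-10,190,-74,0,0.4],
    [0,0,-10,230,-89,0,0.4],
    [0,0,-10,270,-104,0,0.4],
    [0,0,-10,300,-116,0,0.4],
    [0,0,-10,320,-124,0,0.4],
    [0,0,-10,320,-124,0,0.4],
    [0,0,-10,320,-124,0,0.4],
    [0,0,-10,320,-124,0,0.4]
  ]
}}

```text
t: 35.52
tcp_pos: [0.4789, 0.3532, 0.2448]
tool_rot: [0.68, 0.733, -0.001, 0.001]
force: [0.0, -0.2, 0.2]
finger_gap: 0.596
gripper_force: 0.0
```

```bash
python3 - <<'E'
from h import *
st(); s=snap("wrist","w16"); P=cloud(s)
u,v=proj(s,[.485,.4275,.04])[0].astype(int); print(u,v); b=(u-90,max(v-60,0),u+90,v+60)
seg(s,P,b,(3,60,20),(22,255,255),.066,.08,"wedge tab")
seg(s,P,b,(3,60,20),(22,255,255),.032,.040,"wedge top")
seg(s,P,b,(3,60,20),(22,255,255),.040,.064,"tab side")
print(row([485.4,427.4,130],rdown(4.5)))
E
```

```text
t 35.52 tcp [478.9 353.2 244.8] psi 4.34 z [ 0.    -0.002 -1.   ] F [ 0.  -0.2  0.2] gap 0.596 gf 0.0
335 100
wedge tab n 698 rect c [485.3 427.8] wh [29.8 15.5] ang 4.3 mean [485.  427.9  69.6] z90 70.5
wedge top n 1850 rect c [485.  431.1] wh [79.7 25.8] ang 4.3 mean [484.4 432.9  37.5] z90 38.6
tab side few 3
[ 0.000e+00  1.000e-01 -2.000e-01  7.400e+01  1.170e+01  1.149e+02]
```

Call:
{"fn": "move_arm", "kwargs": {
  "rows": [
    [0,0,0,40,6,30,0.4],
    [0,0,0,74,12,70,0.4],
    [0,0,0,74,12,110,0.4],
    [0,0,0,74,12,115,0.4],
    [0,0,0,74,12,115,0.4],
    [0,0,0,74,12,115,0.4],
    [0,0,0,74,12,115,0.4]
  ]
}}

```text
t: 36.15
tcp_pos: [0.4868, 0.4282, 0.1323]
tool_rot: [0.68, 0.733, 0.001, 0.001]
force: [0.3, 0.4, 0.9]
finger_gap: 0.601
gripper_force: 0.0
```

```bash
python3 - <<'E'
from h import *
st(); print(row([485.3,427.7,66],rdown(4.3)))
E
```

```text
t 36.15 tcp [486.8 428.2 132.3] psi 4.26 z [ 0.004  0.001 -1.   ] F [0.3 0.4 0.9] gap 0.601 gf 0.0
[ 0.2 -0.  -0.  -0.4 -1.8 66.3]
```

Call:
{"fn": "move_arm", "kwargs": {
  "rows": [
    [0,0,0,-0.4,-1.5,25,0.4],
    [0,0,0,-0.4,-1.5,48,0.4],
    [0,0,0,-0.4,-1.5,60,0.4],
    [0,0,0,-0.4,-1.5,66,0.4],
    [0,0,0,-0.4,-1.5,66,0.4],
    [0,0,0,-0.4,-1.5,66,1],
    [0,0,0,-0.4,-1.5,66,1],
    [0,0,0,-0.4,-1.5,66,1],
    [0,0,0,-0.4,-1.5,66,1],
    [0,0,0,-0.4,-1.5,66,1],
    [0,0,0,-0.4,-1.5,66,1]
  ],
  "squeeze": 60
}}

```text
t: 37.07
tcp_pos: [0.4851, 0.4293, 0.0667]
tool_rot: [0.68, 0.734, 0.002, 0.001]
force: [1.0, -0.6, 7.2]
finger_gap: 0.343
gripper_force: 60.1
```

```bash
python3 - <<'E'
from h import *
st()
E
```

```text
t 37.07 tcp [485.1 429.3  66.7] psi 4.38 z [ 0.005  0.002 -1.   ] F [ 1.  -0.6  7.2] gap 0.343 gf 60.1
```

Call:
{"fn": "move_arm", "kwargs": {
  "rows": [
    [0,0,0,0,0,-5,1],
    [0,0,0,0,0,-20,1],
    [0,0,0,0,0,-45,1],
    [0,0,0,0,0,-80,1],
    [0,0,0,0,0,-115,1],
    [0,0,0,0,0,-130,1],
    [0,0,5,0,0,-130,1],
    [0,0,9.8,0,0,-130,1],
    [0,0,9.8,0,0,-130,1],
    [0,0,9.8,0,0,-130,1]
  ]
}}

```text
t: 37.9
tcp_pos: [0.483, 0.4283, 0.1947]
tool_rot: [0.739, 0.674, -0.0, 0.001]
force: [0.4, -0.2, -1.6]
finger_gap: 0.34
gripper_force: 59.3
```

```bash
cat >> h.py <<'E'
def wedgehand(s):
    P=cloud(s)*1000; q=readout.sense(); R0=R.from_quat(q["tool_rot"]).as_matrix(); Q=(P-q["tcp_pos"]*1000)@R0
    hsv=cv2.cvtColor(s["img"],cv2.COLOR_RGB2HSV); m=(cv2.inRange(hsv,np.array((3,60,20)),np.array((22,255,255)))>0)&(abs(Q[...,0])<45)&(abs(Q[...,1])<50)&(Q[...,2]>-15)&(Q[...,2]<75)
    f=Q[m]
    for lo,hi,n in ((-15,0,"tab top"),(24,34,"body top"),(34,70,"slope")):
        k=f[(f[:,2]>lo)&(f[:,2]<hi)]
        if len(k)>10: print(n,len(k),"x",np.percentile(k[:,0],[1,99]).round(1),"y",np.percentile(k[:,1],[1,99]).round(1),"z",np.percentile(k[:,2],[5,50,95]).round(1))
    k=f[(f[:,2]>24)&(f[:,2]<34)]
    o=np.array([(yb,np.percentile(k[abs(k[:,1]-yb)<3,0],98)) for yb in range(-36,37,6) if (abs(k[:,1]-yb)<3).sum()>5])
    print("top edge x at y0, slope deg",np.polyfit(o[:,0],o[:,1],1)[::-1]*[1,57.3])
E
python3 - <<'E'
from h import *
st(); s=snap("wrist","w17"); wedgehand(s)
E
```

```text
t 37.9 tcp [483.  428.3 194.7] psi -5.3 z [ 0.001 -0.001 -1.   ] F [ 0.4 -0.2 -1.6] gap 0.34 gf 59.3
tab top 2761 x [-8.1 11.2] y [-14.6  15.3] z [-5.8 -3.1 -1.1]
body top 4628 x [-9.  15.9] y [-38.8  39.9] z [27.6 29.1 31. ]
slope 1128 x [ 5.1 14.8] y [-38.6  39.8] z [34.6 47.1 65.1]
top edge x at y0, slope deg [15.76013801  0.03148308]
```

```bash
python3 - <<'E'
from h import *
st()
for z in (110,87): print(row(ch(-0.3,-78.6,z),rdown(TH)))
E
```

```text
t 37.95 tcp [483.  428.3 194.4] psi -5.31 z [ 0.    -0.001 -1.   ] F [ 1.1  0.5 -2.4] gap 0.339 gf 59.3
[ 0.000e+00  1.000e-01  2.000e-01 -4.856e+02  1.398e+02  5.500e+01]
[ 0.000e+00  1.000e-01  2.000e-01 -4.856e+02  1.398e+02  7.800e+01]
```

Call:
{"fn": "move_arm", "kwargs": {
  "rows": [
    [0,0,0,-20,6,0,1],
    [0,0,0.2,-55,16,0,1],
    [0,0,0.2,-95,27,0,1],
    [0,0,0.2,-135,39,0,1],
    [0,0,0.2,-175,50,0,1],
    [0,0,0.2,-215,62,0,1],
    [0,0,0.2,-255,73,0,1],
    [0,0,0.2,-295,85,0,1],
    [0,0,0.2,-335,96,0,1],
    [0,0,0.2,-375,108,0,1],
    [0,0,0.2,-415,119,0,1],
    [0,0,0.2,-450,130,5,1]
  ]
}}

```text
t: 38.95
tcp_pos: [0.571, -0.0345, 0.1906]
tool_rot: [0.741, 0.672, 0.001, 0.001]
force: [0.4, -0.6, -1.2]
finger_gap: 0.342
gripper_force: 59.3
```

Call:
{"fn": "move_arm", "kwargs": {
  "rows": [
    [0,0,0,-20,6,10,1],
    [0,0,0,-35.5,10,25,1],
    [0,0,0,-35.5,10,40,1],
    [0,0,0,-35.5,10,55,1],
    [0,0,0,-35.5,10,65,1],
    [0,0,0,-35.5,10,65,1],
    [0,0,0,-35.5,10,65,1],
    [0,0,0,-35.5,10,65,1]
  ]
}}

```text
t: 39.62
tcp_pos: [0.5775, -0.0678, 0.1257]
tool_rot: [0.741, 0.672, 0.001, 0.001]
force: [-0.3, 0.2, -1.6]
finger_gap: 0.344
gripper_force: 59.3
```

```bash
python3 - <<'E'
from h import *
st(); s=snap("wrist","w18"); wedgehand(s); P=cloud(s)
a=np.radians(TH); Rm=np.array([[np.cos(a),-np.sin(a)],[np.sin(a),np.cos(a)]]); Q=(P[...,:2]*1000-O)@Rm; z=P[...,2]*1000; hsv=cv2.cvtColor(s["img"],cv2.COLOR_RGB2HSV)
for xb in (-48,48,-44,44):
    b=(abs(Q[...,0]-xb)<2); m=b&(z>43)&(z<49)&(Q[...,1]>-85)&(Q[...,1]<0); 
    y=b&(z>50)&(z<58)&(Q[...,1]<-80); print(xb,"white edge",np.percentile(Q[m][:,1],1).round(1) if m.sum()>5 else None,"yellow face",np.percentile(Q[y][:,1],98).round(1) if y.sum()>5 else None,np.median(z[y]) if y.any() else None)
for zz in (87,75): print(row(ch(-0.3,-78.6,zz),rdown(TH)))
E
```

```text
t 39.62 tcp [577.5 -67.8 125.7] psi -5.57 z [ 0.003 -0.001 -1.   ] F [-0.3  0.2 -1.6] gap 0.344 gf 59.3
tab top 2634 x [-8.2 11. ] y [-14.   15.1] z [-3.9 -2.6 -1. ]
body top 4634 x [-9. 16.] y [-38.9  39.7] z [27.9 29.6 31.4]
slope 1161 x [ 5.2 15. ] y [-38.7  39.4] z [34.9 47.1 65.4]
top edge x at y0, slope deg [1.58288123e+01 4.04095213e-03]
-48 white edge -67.4 yellow face None None
48 white edge -67.5 yellow face None None
-44 white edge -67.4 yellow face None None
44 white edge -67.5 yellow face None None
[ 0.2  0.  -0.1 -0.4 -0.3  9. ]
[ 0.2  0.  -0.1 -0.4 -0.3 21. ]
```

Call:
{"fn": "move_arm", "kwargs": {
  "rows": [
    [0,0,0,0,0,4,1],
    [0,0,0,0,0,8,1],
    [0,0,0,0,0,12,1],
    [0,0,0,0,0,16,1],
    [0,0,0,0,0,16,1],
    [0,0,0,0,0,16,1]
  ]
}}

```text
t: 40.17
tcp_pos: [0.5768, -0.068, 0.1088]
tool_rot: [0.741, 0.672, 0.0, 0.0]
force: [1.1, 0.5, -0.1]
finger_gap: 0.341
gripper_force: 59.3
```

Call:
{"fn": "move_arm", "kwargs": {
  "rows": [
    [0,0,0,0,0,3,1],
    [0,0,0,0,0,6,1],
    [0,0,0,0,0,8,1],
    [0,0,0,0,0,8,1],
    [0,0,0,0,0,8,1]
  ]
}}

```text
t: 40.58
tcp_pos: [0.5769, -0.068, 0.101]
tool_rot: [0.741, 0.671, 0.0, 0.0]
force: [0.0, 0.3, -1.0]
finger_gap: 0.343
gripper_force: 59.3
```

```bash
python3 - <<'E'
from h import *
st(); print(row(ch(-0.3,-78.6,66.7),rdown(TH)))
E
```

```text
t 40.58 tcp [576.9 -68.  101. ] psi -5.64 z [ 0.001 -0.    -1.   ] F [ 0.   0.3 -1. ] gap 0.343 gf 59.3
[ 0.1 -0.  -0.1 -0.1  0.4  4.3]
```

Call:
{"fn": "move_arm", "kwargs": {
  "rows": [
    [0,0,0,0,0,1,1],
    [0,0,0,0,0,2,1],
    [0,0,0,0,0,3,1],
    [0,0,0,0,0,3,1],
    [0,0,0,0,0,3,1]
  ]
}}

```text
t: 41.0
tcp_pos: [0.577, -0.068, 0.0982]
tool_rot: [0.741, 0.672, 0.001, 0.001]
force: [0.1, 0.4, -0.6]
finger_gap: 0.339
gripper_force: 59.3
```

Call:
{"fn": "move_arm", "kwargs": {
  "rows": [
    [0,0,0,0,0,1,1],
    [0,0,0,0,0,1.5,1],
    [0,0,0,0,0,1.5,1],
    [0,0,0,0,0,1.5,1]
  ]
}}

```text
t: 41.33
tcp_pos: [0.5772, -0.0682, 0.0968]
tool_rot: [0.741, 0.672, 0.001, 0.001]
force: [-0.5, 0.4, -1.2]
finger_gap: 0.345
gripper_force: 59.4
```

Call:
{"fn": "move_arm", "kwargs": {
  "rows": [
    [0,0,0,0,0,1,1],
    [0,0,0,0,0,1,1],
    [0,0,0,0,0,1,1],
    [0,0,0,0,0,1,1]
  ]
}}

```text
t: 41.67
tcp_pos: [0.5772, -0.0682, 0.0967]
tool_rot: [0.741, 0.672, 0.001, 0.001]
force: [-1.1, -0.3, 4.9]
finger_gap: 0.338
gripper_force: 60.1
```

```bash
python3 - <<'E'
from h import *
st(); print(row(ch(-0.3,-78.6,66.7),rdown(TH)))
E
```

```text
t 41.67 tcp [577.2 -68.2  96.7] psi -5.62 z [ 0.002 -0.001 -1.   ] F [-1.1 -0.3  4.9] gap 0.338 gf 60.1
[ 0.1  0.  -0.1  0.   0.2 -0. ]
```

Call:
{"fn": "move_arm", "kwargs": {
  "rows": [
    [0,0,0,0,0,1.2,1],
    [0,0,0,0,0,1.2,1],
    [0,0,0,0,0,1.2,1]
  ]
}}

```text
t: 41.92
tcp_pos: [0.5772, -0.0682, 0.0967]
tool_rot: [0.741, 0.672, 0.001, 0.001]
force: [-3.2, -0.7, 12.1]
finger_gap: 0.34
gripper_force: 61.1
```

Call:
{"fn": "move_arm", "kwargs": {
  "rows": [
    [0,0,0,0,0,-1.2,0.4],
    [0,0,0,0,0,-1.2,0.4],
    [0,0,0,0,0,-1.2,0.4],
    [0,0,0,0,0,-1.2,0.4],
    [0,0,0,0,0,-25,0.4],
    [0,0,0,0,0,-60,0.4],
    [0,0,0,0,0,-100,0.4],
    [0,0,0,0,0,-140,0.4],
    [0,0,0,40,-8,-165,0.4],
    [0,0,0,60,-15,-165,0.4],
    [0,0,0,60,-15,-165,0.4],
    [0,0,0,60,-15,-165,0.4]
  ]
}}

```text
t: 42.92
tcp_pos: [0.5673, -0.0056, 0.2598]
tool_rot: [0.74, 0.672, 0.001, 0.001]
force: [0.1, 0.1, 0.0]
finger_gap: 0.599
gripper_force: 0.0
```

```bash
python3 - <<'E'
from h import *
st(); s=snap("wrist","w19"); P=cloud(s)
a=np.radians(TH); Rm=np.array([[np.cos(a),-np.sin(a)],[np.sin(a),np.cos(a)]]); Q=(P[...,:2]*1000-O)@Rm; z=P[...,2]*1000
hsv=cv2.cvtColor(s["img"],cv2.COLOR_RGB2HSV); C=Q[...,1]
m=(cv2.inRange(hsv,np.array((100,80,20)),np.array((130,255,255)))>0)&(z>40)&(z<52)&(C<95)&(C>0)&(abs(Q[...,0])<70)
k=Q[m]; print("blue x",np.percentile(k[:,0],[.5,99.5]).round(1),"y",np.percentile(k[:,1],[.5,99.5]).round(1),"z",np.percentile(z[m],[5,50,95]).round(1))
m=(z>40)&(z<52)&(C<8)&(C>-66)&(abs(Q[...,0])<50)&(abs(Q[...,0])>20); print("white z",np.percentile(z[m],[5,50,95]).round(1))
o=(cv2.inRange(hsv,np.array((3,90,20)),np.array((19,255,255)))>0)&(C<-50)&(C>-110)&(Q[...,0]>-55)
for lo,hi,n in ((94,104,"tab"),(62,72,"body top")):
    k=o&(z>lo)&(z<hi); q=Q[k]
    if k.sum()>10: print(n,k.sum(),[np.round(t,1) for t in cv2.minAreaRect(q.astype(np.float32))],"z",np.median(z[k]).round(1))
chips(s,P)
t=snap("top","t9"); T=cloud(t); seg(t,T,(440,190,560,280),(20,120,60),(35,255,255),.055,.085,"scraper handle")
E
```

```text
t 42.92 tcp [567.3  -5.6 259.8] psi -5.48 z [ 0.002 -0.001 -1.   ] F [0.1 0.1 0. ] gap 0.599 gf 0.0
blue x [-57.   51.1] y [11.5 90.8] z [44.6 45.8 47.1]
white z [44.7 46.  47.2]
tab 526 [array([  0.1, -79.1]), array([29.3, 15.8]), np.float64(0.1)] z 99.5
body top 1453 [array([  0.5, -75.8]), array([26.4, 79.7]), np.float64(89.9)] z 67.6
chip? 430 [-102.3   66.5] z -14.4 px [239.  90.]
chip? 369 [-98.5  42.3] z -14.5 px [245. 114.]
chip? 830 [-78.5 -24. ] z -10.6 px [267. 175.]
scraper handle n 143 rect c [ 527.6 -409.9] wh [43.  15.1] ang 87.1 mean [ 527.6 -407.9   69.5] z90 72.7
```

```bash
python3 -c "
from station import order
print(order.sign_off())"
```

```text
the job is handed in; nothing more can be done
None
```

The job is handed in at about 43 s of the 208 s allowed: all five chips are in the gutter, the scraper stands on its mat, both panels are hooked and lying flat, and the wedge's foot is on the deck, with about 1 mm of play left between it and the yellow block.

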